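# Fetch the printing block from behind the ink bottles

## Robot

A 7-joint arm with a two-finger parallel gripper is mounted at the origin on the work surface. World frame = base frame: x ahead of the robot, y to its left, z up, the work surface at z = 0. Lengths are in mm, angles in rad, forces in N, time in s.
With the tool pointing down it reaches from about 425 to 875 mm from the base axis. Payload 8.4 kg.
Tool frame: the origin (TCP) lies midway between the tips of the shut fingers; the grasp point (between the pads) lies 19 mm behind it; x points along the fingers, y is the direction in which the jaws open and shut, and the axes are right-handed (so a half turn about x gives the same grasp; the last joint's range is limited). The gripper opens to 85 mm and grips with 20 to 120 N. Pads are 22 mm wide; open, the fingers measure 114 mm over their backs; the gripper's body (76 mm by 85 mm) begins 54 mm behind the grasp point. The pads swing forward as they close: fully open they stand 13 mm farther back than shut.
Start: joints at [-1.353, 0.333, 0.04, 1.465, -0.013, 1.343, -0.059], TCP at [202.494, 617.625, 231.308] pointing down, gripper open.
Joint ranges: [-2.58, 2.58], [-0.38, 2.09], [-1.3, 1.39], [0.25, 2.4], [-1.5, 4.64], [0.08, 2.09], [-2.65, 2.65]. Speed limits (rad/s): [2.22, 2.22, 2.79, 2.79, 3.14, 3.14, 3.14].

## Interface

Orientations are given as a rotation vector (axis times angle).
In Python, from station import env, camera gives the robot as it stands. The module is installed in compiled form; this text tells all that it offers.
- The arm moves only by the tool apply_moves, never from a script. Its argument "rows" is a list of rows, each a list of 7 numbers: the shift along the tool's x, y, z in mm, then the turn, a rotation vector about the tool's x, y, z in rad, then the finger opening in mm, from 0 to 85.4. In form: [[x, y, z, wx, wy, wz, claw], ...]. A call has exactly 10 rows; each row shifts and turns the commanded pose from where the row before left it, along the tool's axes as they then stand; what a row does not reach is not made up. A row lasts 1/10 s, in which the tool goes at most 50 mm and 8.59 degrees, less where a joint would pass 70% of its speed; a pose out of reach is approached as far as the arm can. A call with a gripper value outside its range is refused whole. The fingers move at their own pace and stop on an object; the grip force is fixed at half the most. Time passes only in rows, so rows that do not move let the fingers close, or fill a call up. It gives the time, the measured TCP pose, the force and the opening at its end, in the units of the state.
- env.get_obs(): the state, without advancing time (a new reading comes with each control period).
- camera(name): name is "scene" or "top"; returns a dict with "pixels" (420x560x3 uint8, blue, green, red), "z_map" (420x560 float32, mm along the optical axis (not along the pixel's ray), 0 where there is no reading), "fov_y" (degrees; the focal length in pixels is half the picture's height over the tangent of half this angle, whatever the lens; pixels are square), "cx", "cy" (the principal point, pixels), "k1" (the pictures are not rectified: a ray, as slopes to the right and down, at radius r is drawn at 1 + k1 r^2 times it, then the intrinsics apply), "extrinsics" (4x4, takes a point from camera to world coordinates). Camera axes: x right, y up, looking along -z (the intrinsics and any distortion apply to the point x, -y, -z); pixel columns grow to the right and rows downward; lengths in mm; the calibration is good to about 2 mm. A picture is of the moment at which its call begins.
- env.hand_in(): hands the job in, once; it reports no verdict.
The state is a dict: "time": time; "qpos": joint angles; "dq": joint speeds; "effort": joint torques, N m; "position": TCP position; "tool_rot": TCP orientation; "contact_force": force on the tool from outside, world axes, zero at the start; "torque": the same for the moment, N m; "gripper_width": opening from 0.0 (shut) to 1.0 (fully open).
Only numpy, scipy, OpenCV 4.12 (cv2) and the standard library are available. Lean on these libraries where they do the work, as an engineer would, in place of code of your own. Each camera call takes 0.05 s, during which the arm holds its last target. There are 200 camera calls.

## Task

The long wooden printing block is boxed in behind the three ink bottles in the plywood caddy: first stand all three bottles in the grey drip tray, then take the block by its grip and set it flat in the middle of the ink pad, its length along the pad's length. Once it is there, put every bottle back upright in the caddy exactly where that bottle stood at the start. Do not knock a bottle over, and leave the brayer, the tin and the round block alone.

Things in the scene. Friction and masses are not known exactly. Their poses are not given: they have to be found in the camera images.
- red_ink_mid (a point): red ink bottle: round plastic bottle, red, blank white label, black screw cap with a red dot; 56 mm diameter up to 112 mm, then a shoulder, cap 36 mm diameter from 122 to 140 mm; 0.22 kg. The point is on its axis, half-way up, 70 mm above its underside; z up. Stands at the start on one of the caddy's three places
- blue_ink_mid (a point): blue ink bottle: round plastic bottle, blue, blank white label, black screw cap with a blue dot; 56 mm diameter up to 112 mm, then a shoulder, cap 36 mm diameter from 122 to 140 mm; 0.22 kg. The point is on its axis, half-way up, 70 mm above its underside; z up. Stands at the start on one of the caddy's three places
- yellow_ink_mid (a point): yellow ink bottle: round plastic bottle, yellow, blank white label, black screw cap with a yellow dot; 56 mm diameter up to 112 mm, then a shoulder, cap 36 mm diameter from 122 to 140 mm; 0.22 kg. The point is on its axis, half-way up, 70 mm above its underside; z up. Stands at the start on one of the caddy's three places
- block_grip (a point): printing block, 0.36 kg: wooden stock 64 (x) by 150 (y) by 34 mm high, with a dark grip on its back, 26 wide (x), 96 long (y), from 34 to 70 mm above the underside. The point is in the grip, 54 mm above the underside; y along its length, z up. Take it across the 26 mm, fingertips above the stock. Lies in the caddy about 10 mm behind the bottles, length along the caddy's y
- caddy: fixed plywood caddy, 176 (x) by 236 mm (y). Origin: centre of its underside on the table; x from open front to back board (60 mm high, x 78 to 88), z up. Floor 12 mm above the table; cheeks 34 mm high at y +-114, front lip 18 mm high. Bottles stand at x -45, y -64, 0, 64 mm (within 2) on flat cork rounds, about 8 mm between them; which stands where changes. Block near x 24, y 0
- drip_tray: fixed grey plastic drip tray, 280 mm (x, its length) by 140 mm (y), walls 4 mm thick, 16 mm high. Origin at the centre of its underside on the table; z up. Its inner floor is 4 mm above the table. The three bottles fit in a row along x, 80 mm apart
- ink_pad: fixed ink pad: wooden tray 230 mm (x, its length) by 150 mm (y), rim 10 mm wide and 20 mm high, filled with a firm teal pad whose top is 12 mm above the table and measures 210 by 130 mm inside the rim. Origin at the centre of its underside on the table; z up
- brayer_mid (a point): brayer (ink roller, 80 mm black roller, wooden handle, 0.18 m long) lying on the table beyond the caddy; leave alone. The point is at the roller's centre, 18 mm up
- tin_mid (a point): round aluminium tin, 72 mm diameter, 38 mm high, on the table beyond the caddy; leave alone. The point is at its centre, 19 mm up
- round_block_mid (a point): round wooden printing block, 84 mm diameter, 66 mm high with its knob, on the table beyond the caddy; leave alone. The point is at its centre, 33 mm up

How it is judged:
By the outcome, as a careful person would: the job done as asked, in the order asked, and still so for the second after the job is handed in, with the robot touching nothing.
It also fails if it takes over 144 s, if anything falls off the work surface, if the arm or the gripper's body presses on something with over 40 N, if the wrist force passes 120 N, or if a joint passes its speed limit or range.

## Working session

There is one attempt and no reset: what is moved stays moved. The work goes in short steps, Python scripts to look and compute and a tool call to move; the robot and the scene stay as the last step left them, time stands still between calls to the robot, and variables do not carry over. Pictures are saved under pics/ and viewed, about 12 in all and at most 16, crops included, and the job is handed in when it is done.

Besides the shell and the picture viewer there is one more tool, called as name([rows], argument=value, ...), one row to a line, values as JSON. apply_moves: Moves the arm, as the interface text tells. Its arguments: {"type":"object","properties":{"rows":{"type":"array"}},"required":["rows"]}

```bash
mkdir -p pics
cat > h.py <<'E'
import numpy as np, cv2
from station import env, camera
def shot(n,save=None):
    c=camera(n)
    if save: cv2.imwrite('pics/'+save,c['pixels'])
    return c
def K(c):
    f=210/np.tan(np.radians(c['fov_y'])/2)
    return np.array([[f,0,c['cx']],[0,f,c['cy']],[0,0,1.]])
def rays(c,uv):
    p=cv2.undistortPoints(np.array(uv,float).reshape(-1,1,2),K(c),np.array([c['k1'],0,0,0.])).reshape(-1,2)
    # note r: drawn = (1+k1 r^2) * ray, same as OpenCV model
    return np.c_[p[:,0],-p[:,1],-np.ones(len(p))]
def onplane(c,uv,z):
    E=np.array(c['extrinsics']);d=rays(c,uv)@E[:3,:3].T;o=E[:3,3]
    return o+d*((z-o[2])/d[:,2])[:,None]
def cloud(c):
    h,w=c['z_map'].shape
    u,v=np.meshgrid(np.arange(w),np.arange(h))
    E=np.array(c['extrinsics']);r=rays(c,np.c_[u.ravel(),v.ravel()])*c['z_map'].reshape(-1,1)
    P=r@E[:3,:3].T+E[:3,3]
    P[c['z_map'].ravel()==0]=np.nan
    return P.reshape(h,w,3)
def st():
    o=env.get_obs()
    print({k:np.round(o[k],3).tolist() for k in ('time','qpos','position','tool_rot','contact_force','gripper_width')})
E
python3 - <<'E'
from h import *
st()
for n in('top','scene'):
    c=shot(n,n+'0.png'); print(n,c['fov_y'],c['cx'],c['cy'],c['k1'],np.round(c['extrinsics'],3).tolist())
from scipy.spatial.transform import Rotation as R
print(R.from_rotvec(env.get_obs()['tool_rot']).as_matrix().round(3) if np.size(env.get_obs()['tool_rot'])==3 else env.get_obs()['tool_rot'])
E
```

```text
{'time': 0.0, 'qpos': [-1.353, 0.334, 0.04, 1.466, -0.013, 1.343, -0.058], 'position': [202.36, 617.222, 230.434], 'tool_rot': [0.247, 1.557, -0.25], 'contact_force': [0.255, 0.041, -0.659], 'gripper_width': 1.0}
top 45.42365184699191 276.9098213514319 198.11149852953164 -0.13322027520155064 [[0.012, 0.985, -0.173, 409.947], [-1.0, 0.009, -0.021, -7.602], [-0.019, 0.173, 0.985, 1347.743], [0.0, 0.0, 0.0, 1.0]]
scene 52.18464135463556 281.90481143277503 208.40759060180594 0.015131158407817744 [[0.375, -0.741, 0.557, 1216.669], [0.927, 0.305, -0.218, -233.901], [-0.008, 0.598, 0.802, 922.567], [0.0, 0.0, 0.0, 1.0]]
[[-0.     0.312  0.95 ]
 [-0.001  0.95  -0.312]
 [-1.    -0.001  0.   ]]
```

View pics/top0.png

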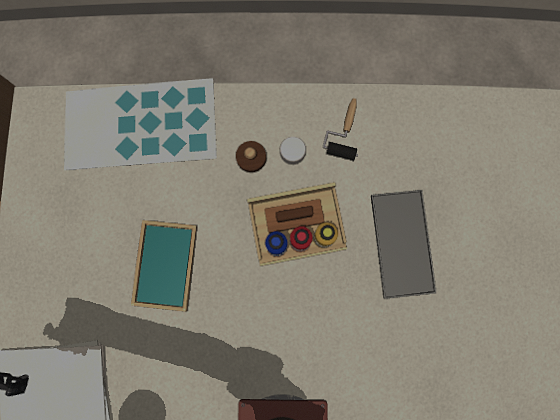

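View pics/scene0.png

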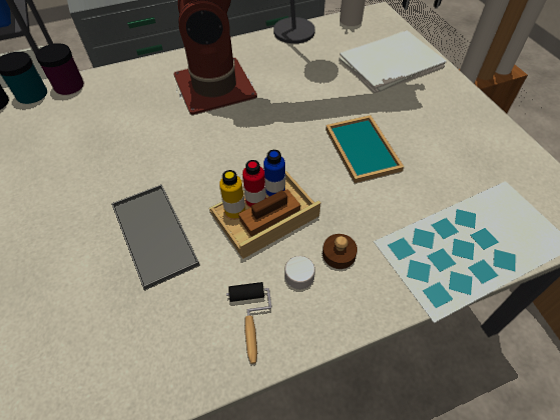

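The top view shows, in pixels: caddy near (297,225), with blue (277,242), red (301,238) and yellow (326,233) bottles and the block grip at (294,214). The tray is at (403,244) and the pad at (166,266). The scene view agrees, and the tin, brayer and round block lie beyond the caddy. Next I measure.

```bash
cat > m.py <<'E'
from h import *
def blob(m,x0,y0,x1,y1):
    k=np.zeros(m.shape,np.uint8);k[y0:y1,x0:x1]=m[y0:y1,x0:x1].astype(np.uint8)*255
    cs=cv2.findContours(k,cv2.RETR_EXTERNAL,cv2.CHAIN_APPROX_NONE)[0]
    return max(cs,key=cv2.contourArea).reshape(-1,2)
def rect(c,ct,z):
    P=onplane(c,ct,z)[:,:2].astype(np.float32);r=cv2.minAreaRect(P)
    b=cv2.boxPoints(r);e=[b[1]-b[0],b[2]-b[1]];e=max(e,key=np.linalg.norm)
    return np.round(r[0],1),np.round(r[1],1),round(float(np.degrees(np.arctan2(e[1],e[0])))%180,2)
E
python3 - <<'E'
from m import *
for n,B in(('top',dict(tray=(365,180,445,305),pad=(125,210,205,320),cad=(245,180,350,268))),('scene',dict(tray=(105,180,205,290),pad=(320,110,410,185),cad=(205,145,325,255)))):
    c=shot(n);hsv=cv2.cvtColor(c['pixels'],cv2.COLOR_BGR2HSV);H,S,V=[hsv[...,i].astype(int) for i in range(3)]
    P=cloud(c)
    print(n)
    print(' tray',rect(c,blob(V<125,*B['tray']),16))
    print(' pad',rect(c,blob((H>75)&(H<100)&(S>100),*B['pad']),12))
    print(' padrim',rect(c,blob(S>90,*B['pad']),20))
    x0,y0,x1,y1=B['cad'];sub=np.s_[y0:y1,x0:x1]
    for nm,m in dict(blue=(H>105)&(H<130)&(S>120),red=((H<6)|(H>174))&(S>150),yel=(H>22)&(H<33)&(S>150)).items():
        mm=m[sub]; Q=P[sub][mm]; pix=np.argwhere(mm)[:,::-1]+[x0,y0]
        k=Q[:,2]>145
        print(' ',nm,k.sum(),'dot px',pix[k].mean(0).round(1),'depth',np.nanmean(Q[k],0).round(1),'ray', onplane(c,[pix[k].mean(0)],152)[0].round(1) if k.any() else '')
    Z=P[sub][...,2]
    # caps top cloud
    Q=P[sub][(Z>147)&(V[sub]<255)].astype(np.float32)
    t,l,ce=cv2.kmeans(np.ascontiguousarray(Q[:,:2]),3,None,(3,50,.1),10,cv2.KMEANS_PP_CENTERS)
    for i in range(3):
        q=Q[l.ravel()==i];print(' cap n',len(q),cv2.minEnclosingCircle(q[:,:2]),np.median(q[:,2]),q[:,2].max())
    # grip top
    for zl,zh in((76,88),(40,52)):
        k=((Z>zl)&(Z<zh)).astype(np.uint8)
        nn,lab,stt,_=cv2.connectedComponentsWithStats(k)
        for i in range(1,nn):
            if stt[i,4]>60:
                q=P[sub][lab==i].astype(np.float32);r=cv2.minAreaRect(q[:,:2]);print(' z',zl,'n',len(q),np.round(r[0],1),np.round(r[1],1),round(r[2],1),np.median(q[:,2]).round(1))
E
```

```text
top
 tray (array([ 524.3, -316.1]), array([280.7, 145.9]), 6.18)
 pad (array([459.3, 321.9]), array([125.9, 203.3]), 175.41)
 padrim (array([459.6, 320.2]), array([152.2, 228.7]), 175.15)
  blue 84 dot px [274.6 241.7] depth [513.9  22.4 152.4] ray [514.   22.4 152. ]
  red 73 dot px [300.5 236. ] depth [528.  -39.2 152.4] ray [528.1 -39.2 152. ]
  yel 2 dot px [323.  238.5] depth [522.9 -93.2 149.2] ray [522.6 -93.  152. ]Traceback (most recent call last):
  File "<stdin>", line 19, in <module>
cv2.error: OpenCV(4.12.0) /io/opencv/modules/imgproc/src/shapedescr.cpp:201: error: (-215:Assertion failed) count >= 0 && (depth == CV_32F || depth == CV_32S) in function 'minEnclosingCircle'
```

Run:
```python
from m import *
for n,B in(('top',dict(tray=(365,180,445,305),pad=(125,210,205,320),cad=(245,180,350,268))),('scene',dict(tray=(105,180,205,290),pad=(320,110,410,185),cad=(205,145,325,255)))):
    c=shot(n);hsv=cv2.cvtColor(c['pixels'],cv2.COLOR_BGR2HSV);H,S,V=[hsv[...,i].astype(int) for i in range(3)]
    P=cloud(c)
    print(n)
    print(' tray',rect(c,blob(V<125,*B['tray']),16))
    print(' pad',rect(c,blob((H>75)&(H<100)&(S>100),*B['pad']),12), rect(c,blob(S>90,*B['pad']),20))
    x0,y0,x1,y1=B['cad'];sub=np.s_[y0:y1,x0:x1]
    Z=P[sub][...,2]
    f=lambda q:np.ascontiguousarray(q[:,:2],dtype=np.float32)
    Q=P[sub][(Z>146)]
    t,l,ce=cv2.kmeans(f(Q),3,None,(3,50,.1),10,cv2.KMEANS_PP_CENTERS)
    pix=np.argwhere(Z>146)[:,::-1]+[x0,y0]
    for i in range(3):
        k=l.ravel()==i;q=Q[k];print(' cap n',len(q),np.round(cv2.minEnclosingCircle(f(q))[0],1),cv2.minEnclosingCircle(f(q))[1],'mean',q.mean(0).round(1),np.median(q[:,2]),'px',pix[k].mean(0).round(),np.median(hsv[pix[k][:,1],pix[k][:,0]],0))
    for zl,zh in((74,90),(38,54)):
        k=((Z>zl)&(Z<zh)).astype(np.uint8)
        nn,lab,stt,_=cv2.connectedComponentsWithStats(k)
        for i in range(1,nn):
            if stt[i,4]>60:
                q=P[sub][lab==i];r=cv2.minAreaRect(f(q));print(' z',zl,'n',len(q),np.round(r[0],1),np.round(r[1],1),round(r[2],1),np.median(q[:,2]).round(1))
    k=(H[sub]<22)&(V[sub]<95)&(Z>60)&(Z<95)&(S[sub]>40)
    if k.any():
        ct=blob(np.pad(k,((y0,420-y1),(x0,560-x1))),x0,y0,x1,y1);print(' grip',rect(c,ct,82))
    # caddy rim overall: contour of anything >10mm
    k=np.zeros(Z.shape,bool); k=(Z>8)
    ct=blob(np.pad(k,((y0,420-y1),(x0,560-x1))),x0,y0,x1,y1);print(' caddy rough',rect(c,ct,34), rect(c,blob(np.pad(S[sub]>75,((y0,420-y1),(x0,560-x1))),x0,y0,x1,y1),34))
```

```text
top
 tray (array([ 524.3, -316.1]), array([280.7, 145.9]), 6.18)
 pad (array([459.3, 321.9]), array([125.9, 203.3]), 175.41) (array([459.6, 320.2]), array([152.2, 228.7]), 175.15)
 cap n 172 [ 537.6 -102.5] 18.047637939453125 mean [ 537.  -102.   152.2] 152.3670027822784 px [327. 233.] [ 29.  104.5  61. ]
 cap n 175 [514.1  21.4] 17.80070686340332 mean [513.6  21.2 151.8] 151.85822844315157 px [275. 242.] [113. 110.  61.]
 cap n 171 [527.1 -39.6] 17.744644165039062 mean [527.  -39.7 152.1] 152.15735015118707 px [301. 236.] [177. 120.  64.]
 z 74 n 373 [593.  -23.7] [26.2 95.1] 10.5 81.9
 z 38 n 973 [592.9 -23.3] [ 64.7 149.5] 10.6 45.9
 grip (array([591.1, -23.7]), array([28. , 95.1]), 100.64)
 caddy rough (array([574.9, -32.5]), array([182.6, 239. ]), 101.32) (array([573.6, -33.3]), array([179.6, 235.8]), 101.57)
scene
 tray (array([ 533.3, -318.2]), array([291.1, 140.5]), 6.18)
 pad (array([460.9, 321.6]), array([122.5, 199.4]), 175.23) (array([469.8, 315.5]), array([157., 242.]), 175.15)
 cap n 142 [530.  -43.1] 18.510725021362305 mean [531.9 -43.  150.6] 150.89242545570005 px [25
[... 185 characters left out ...]
246978759766 mean [519.1  17.9 150.5] 150.64270184508325 px [273. 155.] [111.  97.  40.]
 z 74 n 86 [534.5  12.4] [52.4 22.4] 70.3 81.3
 z 74 n 93 [546.4 -47.6] [54.4 24.7] 73.7 81.1
 z 74 n 338 [596.2 -27. ] [26.9 94.8] 10.2 80.0
 z 74 n 89 [ 558.1 -110.2] [53.4 22.8] 73.6 81.7
 z 38 n 76 [535.8  13. ] [50.9 19.9] 73.0 45.6
 z 38 n 774 [596.8 -26.6] [ 65.5 149.2] 11.1 44.4
 z 38 n 84 [546.6 -46.1] [55.9 26.9] 77.6 45.9
 z 38 n 80 [ 557.6 -106.7] [55.3 23.3] 84.3 45.9
 z 38 n 290 [659.4 -18.5] [ 10.  233.3] 10.2 46.0
 grip (array([605.3, -29. ]), array([37.6, 99.7]), 100.53)
 caddy rough (array([544.3, -32.9]), array([266.2, 263.8]), 10.79) (array([548.2, -35. ]), array([268.1, 257.9]), 9.4)
```

Both views agree to within about 4 mm, so I average them: blue (516,19), red (529,-41), yellow (540,-103.5), grip (594.5,-25), caddy yaw about 10.8°, tray (527,-318) at 6.2°, pad (460,321.5) with its length at 175.2°. Cap tops are at 152 and the grip top at 82, as they should be. The arm goes above yellow first, since it is nearest the tray.

apply_moves([
  [0, 0, 0, 0.133, 0, 0, 80],
  [0, 0, 0, 0.133, 0, 0, 80],
  [0, 0, 0, 0.133, 0, 0, 80],
  [0, 0, 0, 0.133, 0, 0, 80],
  [0, 0, 0, 0.133, 0, 0, 80],
  [0, 0, 0, 0.133, 0, 0, 80],
  [0, 0, 0, 0.133, 0, 0, 80],
  [0, 0, 0, 0.133, 0, 0, 80],
  [0, 0, 0, 0, 0, 0, 80],
  [0, 0, 0, 0, 0, 0, 80],
])

```text
time: 1.25
position: [202.4, 617.6, 231.2]
tool_rot: [1.065, 1.295, -1.065]
contact_force: [0.4, 0.5, 0.5]
gripper_width: 0.936
```

apply_moves([
  [0, 14.7, 39.5, 0, 0, 0, 80],
  [0, 14.7, 39.5, 0, 0, 0, 80],
  [0, 14.7, 39.5, 0, 0, 0, 80],
  [0, 14.7, 39.5, 0, 0, 0, 80],
  [0, 14.7, 39.5, 0, 0, 0, 80],
  [0, 14.7, 39.5, 0, 0, 0, 80],
  [0, 14.7, 39.5, 0, 0, 0, 80],
  [0, 14.7, 39.5, 0, 0, 0, 80],
  [0, 14.7, 39.5, 0, 0, 0, 80],
  [0, 14.7, 39.5, 0, 0, 0, 80],
])

```text
time: 2.25
position: [422.1, 255.9, 231.6]
tool_rot: [1.066, 1.295, -1.065]
contact_force: [1.8, 1.2, 0.3]
gripper_width: 0.935
```

```bash
cat >> h.py <<'E'
from scipy.spatial.transform import Rotation as R
def go(*targets):
    o=env.get_obs();M=R.from_rotvec(o['tool_rot']).as_matrix();p=np.array(o['position'])
    print('t',round(o['time'],2),'pos',p.round(1),'yaw',np.degrees(np.arctan2(M[1,1],M[0,1])).round(2),'tilt',np.degrees(M[:2,0]).round(2),'F',np.round(o['contact_force'],1),'w',round(o['gripper_width'],3),'q',np.round(o['qpos'],2))
    for t in targets:
        print(' to',t,'tool shift',(M.T@(np.array(t,float)-p)).round(1)); p=np.array(t,float)
E
python3 -c "
from h import *
go((540,-103.5,231),(540,-103.5,87))"
```

```text
t 2.25 pos [422.1 255.9 231.6] yaw 11.1 tilt [0.02 0.03] F [1.8 1.2 0.3] w 0.935 q [-1.09 -0.    0.46  1.85  0.    1.29 -0.44]
 to (540, -103.5, 231) tool shift [  0.4  46.5 375.4]
 to (540, -103.5, 87) tool shift [ 1.44e+02 -1.00e-01  1.00e-01]
```

apply_moves([
  [0, 4.7, 37.5, 0, 0, 0, 80],
  [0, 4.7, 37.5, 0, 0, 0, 80],
  [0, 4.7, 37.5, 0, 0, 0, 80],
  [0, 4.7, 37.5, 0, 0, 0, 80],
  [0, 4.7, 37.5, 0, 0, 0, 80],
  [0, 4.7, 37.5, 0, 0, 0, 80],
  [0, 4.7, 37.5, 0, 0, 0, 80],
  [0, 4.7, 37.5, 0, 0, 0, 80],
  [0, 4.7, 37.5, 0, 0, 0, 80],
  [0, 4.7, 37.5, 0, 0, 0, 80],
])

```text
time: 3.25
position: [538.8, -103.3, 231.6]
tool_rot: [1.066, 1.294, -1.064]
contact_force: [0.6, 0.4, 0.3]
gripper_width: 0.937
```

apply_moves([
  [0, 0, 0, 0, 0, 0, 80],
  [8, 0, 0, 0, 0, 0, 80],
  [8, 0, 0, 0, 0, 0, 80],
  [8, 0, 0, 0, 0, 0, 80],
  [8, 0, 0, 0, 0, 0, 80],
  [8, 0, 0, 0, 0, 0, 80],
  [8, 0, 0, 0, 0, 0, 80],
  [8, 0, 0, 0, 0, 0, 80],
  [4, 0, 0, 0, 0, 0, 80],
  [0, 0, 0, 0, 0, 0, 80],
])

```text
time: 4.25
position: [538.1, -101.9, 170.7]
tool_rot: [1.068, 1.294, -1.069]
contact_force: [-0.2, 0.2, 0.1]
gripper_width: 0.936
```

```bash
python3 -c "
from h import *
go((540,-103.5,87))
c=shot('scene');p=c['pixels'][90:270,130:370]
cv2.imwrite('pics/a1.png',cv2.resize(p,None,fx=3,fy=3,interpolation=cv2.INTER_CUBIC))
P=cloud(c)
E=np.array(c['extrinsics']);q=np.linalg.inv(E)@np.r_[env.get_obs()['position'],1];k=K(c)
print('TCP px',k[0,0]*q[0]/-q[2]+k[0,2],k[1,1]*q[1]/q[2]+k[1,2])
"
```

```text
t 4.25 pos [ 538.1 -101.9  170.7] yaw 10.88 tilt [-0.05 -0.01] F [-0.2  0.2  0.1] w 0.936 q [-0.64  0.21  0.86  1.83 -0.17  1.18  0.46]
 to (540, -103.5, 87) tool shift [83.7  1.6  1.9]
TCP px 228.51764886376867 168.45603340061234
```

View pics/a1.png

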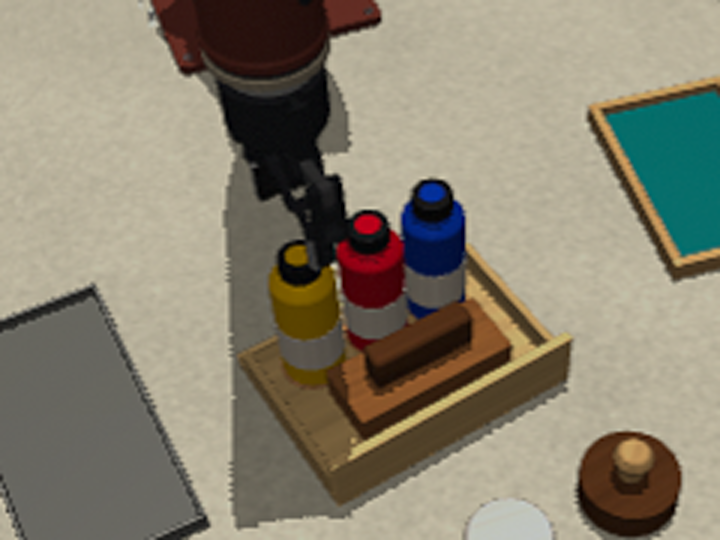

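The crop shows the open fingers over the yellow cap. The projected TCP falls at (295,235) and the cap is at (297,258), which fits. Going down now.

apply_moves([
  [10, 1.5, 1.5, 0, 0, 0, 80],
  [10, 0, 0, 0, 0, 0, 80],
  [10, 0, 0, 0, 0, 0, 80],
  [10, 0, 0, 0, 0, 0, 80],
  [10, 0, 0, 0, 0, 0, 80],
  [10, 0, 0, 0, 0, 0, 80],
  [10, 0, 0, 0, 0, 0, 80],
  [10, 0, 0, 0, 0, 0, 80],
  [4, 0, 0, 0, 0, 0, 80],
  [0, 0, 0, 0, 0, 0, 80],
])

```text
time: 5.3
position: [539.8, -103.1, 86.7]
tool_rot: [1.068, 1.294, -1.069]
contact_force: [-0.6, 0.2, 0.8]
gripper_width: 0.94
```

```bash
cat > b.py <<'E'
from m import *
def bottles(n):
    # centre of the white label + body colour pixels in picture n, as a fixed image feature for before/after comparison
    c=shot(n);hsv=cv2.cvtColor(c['pixels'],cv2.COLOR_BGR2HSV);H,S,V=[hsv[...,i].astype(int) for i in range(3)]
    P=cloud(c);r={}
    for nm,m in dict(blue=(H>105)&(H<130)&(S>150),red=((H<6)|(H>174))&(S>180),yel=(H>20)&(H<33)&(S>170)).items():
        k=m&(P[...,2]>25)&(P[...,2]<160)&(P[...,1]<150)&(P[...,0]<640)
        r[nm]=(P[k].mean(0).round(1),np.argwhere(k)[:,::-1].mean(0).round(2),k.sum())
    return c,r
E
python3 -c "
from b import *
go((540,-103.5,87))
c,r=bottles('scene');print(r)
cv2.imwrite('pics/a2.png',cv2.resize(c['pixels'][110:250,160:330],None,fx=4,fy=4,interpolation=cv2.INTER_CUBIC))
"
```

```text
t 5.3 pos [ 539.8 -103.1   86.7] yaw 10.88 tilt [-0.06 -0.01] F [-0.6  0.2  0.8] w 0.94 q [-0.58  0.33  0.81  1.91 -0.28  1.02  0.55]
 to (540, -103.5, 87) tool shift [-0.3  0.2  0.4]
{'blue': (array([ 146.2, -198.3,   94.7]), array([184.85, 118.01]), np.int64(690)), 'red': (array([545.5, -44.6, 116.1]), array([253.93, 178.77]), np.int64(420)), 'yel': (array([ 558.8, -117.1,  104.4]), array([228.05, 194.2 ]), np.int64(282))}
```

View pics/a2.png

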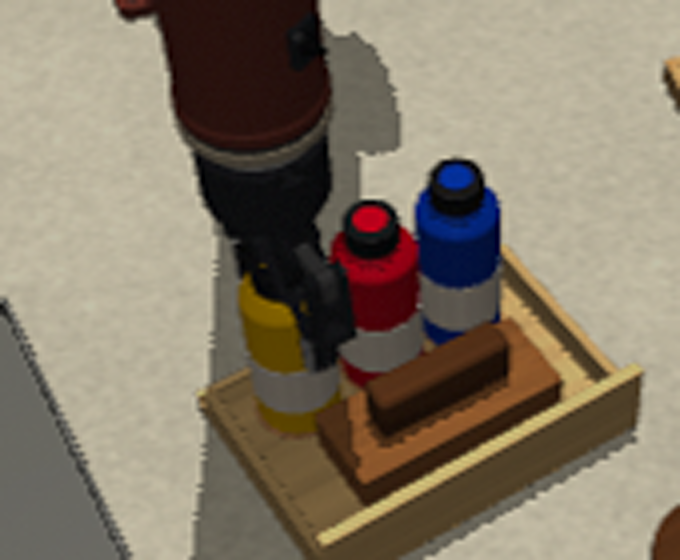

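Crop: the gripper straddles the yellow bottle, with the back finger behind it at (325,330), clear of the red bottle and the grip. Closing now, and measuring any shift on the bottle's foot.

```bash
cat >> b.py <<'E'
def foot(col):
    c=shot('scene');hsv=cv2.cvtColor(c['pixels'],cv2.COLOR_BGR2HSV);H,S,V=[hsv[...,i].astype(int) for i in range(3)]
    m=dict(blue=(H>105)&(H<130)&(S>150),red=((H<6)|(H>174))&(S>180),yel=(H>20)&(H<33)&(S>170))[col]
    P=cloud(c);k=m&(P[...,2]<45)&(P[...,2]>14)&(P[...,0]>480)&(abs(P[...,1])<140)&(P[...,0]<620)
    print(col,'foot px',np.argwhere(k)[:,::-1].mean(0).round(2),k.sum(),P[k].mean(0).round(1),P[k].min(0).round(1),P[k].max(0).round(1))
E
python3 -c "
from b import *
[foot(k) for k in('yel','red','blue')]"
```

```text
yel foot px [233.52 213.92] 63 [ 562.2 -112.5   25.1] [ 547.6 -131.4   15. ] [579.9 -81.6  39. ]
red foot px [249.22 203.35] 23 [545.9 -63.7  26.1] [533.  -69.3  14.4] [554.9 -53.   32.6]
blue foot px [270.78 192.37] 27 [533.2   2.1  26.5] [522.7  -8.   18.6] [541.7  40.1  33.8]
```

apply_moves([
  [0, 0, 0, 0, 0, 0, 48],
  [0, 0, 0, 0, 0, 0, 48],
  [0, 0, 0, 0, 0, 0, 48],
  [0, 0, 0, 0, 0, 0, 48],
  [0, 0, 0, 0, 0, 0, 48],
  [0, 0, 0, 0, 0, 0, 48],
  [0, 0, 0, 0, 0, 0, 48],
  [0, 0, 0, 0, 0, 0, 48],
  [0, 0, 0, 0, 0, 0, 48],
  [0, 0, 0, 0, 0, 0, 48],
])

```text
time: 6.5
position: [540.3, -103.2, 88.1]
tool_rot: [1.069, 1.293, -1.068]
contact_force: [-2.7, 0.9, 6.5]
gripper_width: 0.641
```

```bash
python3 -c "
from b import *
[foot(k) for k in('yel','red','blue')]
# slots in tray: u along length, v across
a=np.radians(6.2);u=np.array([np.cos(a),np.sin(a)]);v=np.array([-u[1],u[0]])
for s,t in((-80,20),(0,-20),(80,20)): print((np.array([527,-318])+s*u+t*v).round(1))
go((540,-103.5,170))"
```

```text
yel foot px [233.24 214.08] 62 [ 562.4 -113.4   25.1] [ 548.2 -131.4   14.4] [581.2 -81.3  40.8]
red foot px [249.3  203.26] 23 [546.2 -63.5  26.8] [535.2 -69.3  16. ] [554.2 -52.4  36.7]
blue foot px [270.78 192.37] 27 [533.6   2.   26.9] [523.4  -8.7  18.2] [542.3  40.2  32.5]
[ 445.3 -306.8]
[ 529.2 -337.9]
[ 604.4 -289.5]
t 6.65 pos [ 540.3 -103.3   88.1] yaw 10.87 tilt [0.02 0.02] F [-3.1  0.9  8.7] w 0.64 q [-0.58  0.33  0.82  1.91 -0.28  1.02  0.55]
 to (540, -103.5, 170) tool shift [-81.9  -0.3   0.1]
```

The foot moved under 0.5 px on closing, so the averaged position is good. Grip width is 0.64 of full, about 55 mm. Lift, carry to the middle of the tray, lower.

apply_moves([
  [-4, 0, 0, 0, 0, 0, 48],
  [-8, 0, 0, 0, 0, 0, 48],
  [-10, 0, 0, 0, 0, 0, 48],
  [-10, 0, 0, 0, 0, 0, 48],
  [-10, 0, 0, 0, 0, 0, 48],
  [-10, 0, 0, 0, 0, 0, 48],
  [-10, 0, 0, 0, 0, 0, 48],
  [-10, 0, 0, 0, 0, 0, 48],
  [-8, 0, 0, 0, 0, 0, 48],
  [-3, 0, 0, 0, 0, 0, 48],
])

```text
time: 7.65
position: [540.6, -103.1, 171.4]
tool_rot: [1.069, 1.292, -1.067]
contact_force: [-0.1, 0.1, -1.5]
gripper_width: 0.64
```

apply_moves([
  [0, -3, 12, 0, 0, 0, 48],
  [0, -5, 20, 0, 0, 0, 48],
  [0, -6.5, 27, 0, 0, 0, 48],
  [0, -6.5, 27, 0, 0, 0, 48],
  [0, -6.5, 27, 0, 0, 0, 48],
  [0, -6.5, 27, 0, 0, 0, 48],
  [0, -6.5, 27, 0, 0, 0, 48],
  [0, -6.5, 27, 0, 0, 0, 48],
  [0, -5, 20, 0, 0, 0, 48],
  [0, -3, 12, 0, 0, 0, 48],
])

```text
time: 8.65
position: [527.3, -338.3, 169.8]
tool_rot: [1.069, 1.292, -1.072]
contact_force: [-0.7, 0.1, -2.6]
gripper_width: 0.643
```

```bash
python3 -c "
from b import *
go((529.2,-337.9,80.5))
c=shot('scene','a3.png')"
```

```text
t 8.65 pos [ 527.3 -338.3  169.8] yaw 10.73 tilt [-0.08 -0.05] F [-0.7  0.1 -2.6] w 0.643 q [-0.18  0.43  0.89  1.64 -0.35  1.24  0.97]
 to (529.2, -337.9, 80.5) tool shift [89.3  2.1 -0.1]
```

View pics/a3.png

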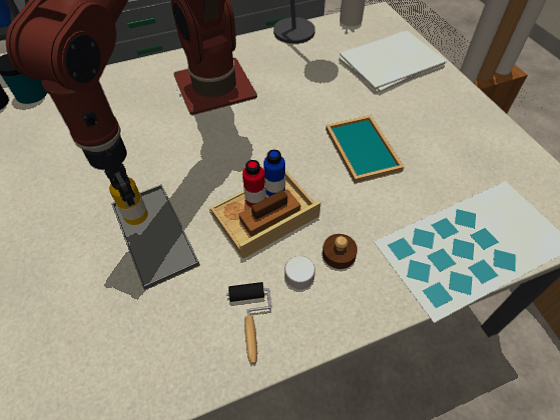

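The yellow bottle hangs upright at (128,200) above the tray, and the other two are untouched. Lower, release, rise.

apply_moves([
  [6, 0, 0, 0, 0, 0, 48],
  [12, 0, 0, 0, 0, 0, 48],
  [14, 0, 0, 0, 0, 0, 48],
  [14, 0, 0, 0, 0, 0, 48],
  [14, 0, 0, 0, 0, 0, 48],
  [12, 0, 0, 0, 0, 0, 48],
  [8, 0, 0, 0, 0, 0, 48],
  [4, 0, 0, 0, 0, 0, 48],
  [3, 0, 0, 0, 0, 0, 48],
  [1.5, 0, 0, 0, 0, 0, 48],
])

```text
time: 9.7
position: [529.0, -335.6, 81.9]
tool_rot: [1.068, 1.293, -1.068]
contact_force: [0.1, 0.5, -3.3]
gripper_width: 0.64
```

```bash
python3 -c "
from b import *
go((529.2,-337.9,80))"
```

```text
t 9.7 pos [ 529.  -335.6   81.9] yaw 10.88 tilt [ 0.02 -0.01] F [ 0.1  0.5 -3.3] w 0.64 q [-0.13  0.52  0.83  1.72 -0.43  1.09  1.02]
 to (529.2, -337.9, 80) tool shift [ 1.9 -0.2  2.3]
```

apply_moves([
  [1, 0, 0, 0, 0, 0, 48],
  [0.8, 0, 0, 0, 0, 0, 48],
  [0, 0, 0, 0, 0, 0, 48],
  [0, 0, 0, 0, 0, 0, 58],
  [0, 0, 0, 0, 0, 0, 62],
  [0, 0, 0, 0, 0, 0, 66],
  [0, 0, 0, 0, 0, 0, 70],
  [0, 0, 0, 0, 0, 0, 70],
  [0, 0, 0, 0, 0, 0, 70],
  [0, 0, 0, 0, 0, 0, 70],
])

```text
time: 10.7
position: [528.8, -335.4, 80.0]
tool_rot: [1.068, 1.293, -1.068]
contact_force: [-0.4, -0.3, 0.3]
gripper_width: 0.821
```

apply_moves([
  [-6, 0, 0, 0, 0, 0, 70],
  [-10, 0, 0, 0, 0, 0, 70],
  [-13, 0, 0, 0, 0, 0, 70],
  [-14, 0, 0, 0, 0, 0, 70],
  [-15, 0, 0, 0, 0, 0, 72],
  [-15, 0, 0, 0, 0, 0, 75],
  [-15, 0, 0, 0, 0, 0, 80],
  [-15, 0, 0, 0, 0, 0, 80],
  [-12, 0, 0, 0, 0, 0, 80],
  [-6, 0, 0, 0, 0, 0, 80],
])

```text
time: 11.7
position: [529.1, -335.7, 202.6]
tool_rot: [1.068, 1.292, -1.068]
contact_force: [-0.2, 0.1, -0.1]
gripper_width: 0.934
```

```bash
python3 -c "
from b import *
go((529,-41.5,200),(529,-41.5,87))"
```

```text
t 11.7 pos [ 529.1 -335.7  202.6] yaw 10.88 tilt [ 0.07 -0.03] F [-0.2  0.1 -0.1] w 0.934 q [-0.19  0.4   0.9   1.6  -0.33  1.3   0.95]
 to (529, -41.5, 200) tool shift [   2.4   55.4 -288.9]
 to (529, -41.5, 87) tool shift [ 1.13e+02 -1.00e-01 -1.00e-01]
```

apply_moves([
  [0, 5.5, -29, 0, 0, 0, 80],
  [0, 5.5, -29, 0, 0, 0, 80],
  [0, 5.5, -29, 0, 0, 0, 80],
  [0, 5.5, -29, 0, 0, 0, 80],
  [0, 5.5, -29, 0, 0, 0, 80],
  [0, 5.5, -29, 0, 0, 0, 80],
  [0, 5.5, -29, 0, 0, 0, 80],
  [0, 5.5, -29, 0, 0, 0, 80],
  [0, 5.5, -29, 0, 0, 0, 80],
  [0, 5.5, -28, 0, 0, 0, 80],
])

```text
time: 12.7
position: [527.9, -39.9, 201.0]
tool_rot: [1.068, 1.293, -1.068]
contact_force: [-0.1, 1.0, -0.3]
gripper_width: 0.936
```

apply_moves([
  [0, 0, 0, 0, 0, 0, 80],
  [0, 0, 0, 0, 0, 0, 80],
  [4, 0, 0, 0, 0, 0, 80],
  [4, 0, 0, 0, 0, 0, 80],
  [4, 0, 0, 0, 0, 0, 80],
  [4, 0, 0, 0, 0, 0, 80],
  [4, 0, 0, 0, 0, 0, 80],
  [4, 0, 0, 0, 0, 0, 80],
  [0, 0, 0, 0, 0, 0, 80],
  [0, 0, 0, 0, 0, 0, 80],
])

```text
time: 13.7
position: [528.2, -41.3, 177.0]
tool_rot: [1.068, 1.293, -1.068]
contact_force: [-0.1, -0.3, -0.4]
gripper_width: 0.936
```

```bash
python3 -c "
from b import *
go((529,-41.5,87))
foot('red')"
```

```text
t 13.7 pos [528.2 -41.3 177. ] yaw 10.88 tilt [-0.01 -0.01] F [-0.1 -0.3 -0.4] w 0.936 q [-0.76  0.15  0.83  1.86 -0.12  1.18  0.3 ]
 to (529, -41.5, 87) tool shift [90.   0.7  0.4]
red foot px [249.21 203.29] 24 [546.1 -63.8  26.6] [535.4 -69.3  17.7] [555.5 -53.   37.9]
```

Down onto red, then close.

apply_moves([
  [8, 0.7, 0.4, 0, 0, 0, 80],
  [11, 0, 0, 0, 0, 0, 80],
  [11, 0, 0, 0, 0, 0, 80],
  [11, 0, 0, 0, 0, 0, 80],
  [11, 0, 0, 0, 0, 0, 80],
  [11, 0, 0, 0, 0, 0, 80],
  [11, 0, 0, 0, 0, 0, 80],
  [9, 0, 0, 0, 0, 0, 80],
  [5, 0, 0, 0, 0, 0, 80],
  [2, 0, 0, 0, 0, 0, 80],
])

```text
time: 14.75
position: [528.8, -41.6, 86.5]
tool_rot: [1.068, 1.293, -1.069]
contact_force: [0.7, 0.9, -0.0]
gripper_width: 0.938
```

apply_moves([
  [0, 0, 0, 0, 0, 0, 80],
  [0, 0, 0, 0, 0, 0, 48],
  [0, 0, 0, 0, 0, 0, 48],
  [0, 0, 0, 0, 0, 0, 48],
  [0, 0, 0, 0, 0, 0, 48],
  [0, 0, 0, 0, 0, 0, 48],
  [0, 0, 0, 0, 0, 0, 48],
  [0, 0, 0, 0, 0, 0, 48],
  [0, 0, 0, 0, 0, 0, 48],
  [0, 0, 0, 0, 0, 0, 48],
])

```text
time: 15.75
position: [529.4, -41.5, 87.9]
tool_rot: [1.069, 1.293, -1.067]
contact_force: [-2.9, -0.1, 6.8]
gripper_width: 0.638
```

```bash
python3 -c "
from b import *
foot('red');foot('blue')
go((529,-41.5,170),(603.5,-281.6,170))"
```

```text
red foot px [249.04 203.3 ] 23 [545.8 -64.2  26.4] [535.8 -69.8  15.5] [553.6 -52.6  36.4]
blue foot px [270.78 192.37] 27 [533.4   2.   26.7] [522.6  -8.9  18.5] [543.3  40.1  32.9]
t 15.85 pos [529.3 -41.5  87.9] yaw 10.88 tilt [0.04 0.03] F [-2.9 -0.4  7.1] w 0.64 q [-0.7   0.28  0.8   1.95 -0.23  1.01  0.4 ]
 to (529, -41.5, 170) tool shift [-82.1  -0.3  -0.1]
 to (603.5, -281.6, 170) tool shift [-1.000e-01  2.780e+01  2.498e+02]
```

apply_moves([
  [-4, 0, 0, 0, 0, 0, 48],
  [-8, 0, 0, 0, 0, 0, 48],
  [-10, 0, 0, 0, 0, 0, 48],
  [-10, 0, 0, 0, 0, 0, 48],
  [-10, 0, 0, 0, 0, 0, 48],
  [-10, 0, 0, 0, 0, 0, 48],
  [-10, 0, 0, 0, 0, 0, 48],
  [-10, 0, 0, 0, 0, 0, 48],
  [-8, 0, 0, 0, 0, 0, 48],
  [-3, 0, 0, 0, 0, 0, 48],
])

```text
time: 16.85
position: [529.4, -41.5, 171.0]
tool_rot: [1.069, 1.292, -1.067]
contact_force: [-0.2, 0.4, -1.6]
gripper_width: 0.636
```

apply_moves([
  [0, 1.5, 13, 0, 0, 0, 48],
  [0, 2.3, 22, 0, 0, 0, 48],
  [0, 3.3, 30, 0, 0, 0, 48],
  [0, 3.3, 30, 0, 0, 0, 48],
  [0, 3.3, 30, 0, 0, 0, 48],
  [0, 3.3, 30, 0, 0, 0, 48],
  [0, 3.3, 30, 0, 0, 0, 48],
  [0, 3.3, 30, 0, 0, 0, 48],
  [0, 2.7, 22, 0, 0, 0, 48],
  [0, 1.5, 13, 0, 0, 0, 48],
])

```text
time: 17.85
position: [603.2, -283.7, 169.5]
tool_rot: [1.068, 1.293, -1.071]
contact_force: [-0.0, -0.1, -1.9]
gripper_width: 0.634
```

apply_moves([
  [0, 0, 0, 0, 0, 0, 48],
  [6, 0, 0, 0, 0, 0, 48],
  [12, 0, 0, 0, 0, 0, 48],
  [15, 0, 0, 0, 0, 0, 48],
  [15, 0, 0, 0, 0, 0, 48],
  [12, 0, 0, 0, 0, 0, 48],
  [10, 0, 0, 0, 0, 0, 48],
  [8, 0, 0, 0, 0, 0, 48],
  [4, 0, 0, 0, 0, 0, 48],
  [3, 0, 0, 0, 0, 0, 48],
])

```text
time: 18.85
position: [603.6, -281.9, 84.9]
tool_rot: [1.068, 1.293, -1.068]
contact_force: [-0.3, 0.3, -1.3]
gripper_width: 0.643
```

```bash
python3 -c "
from b import *
go((603.5,-281.6,79.5))"
```

```text
t 18.85 pos [ 603.6 -281.9   84.9] yaw 10.88 tilt [ 0.   -0.01] F [-0.3  0.3 -1.3] w 0.643 q [-0.2   0.59  0.79  1.61 -0.45  1.13  0.89]
 to (603.5, -281.6, 79.5) tool shift [ 5.4 -0.  -0.3]
```

apply_moves([
  [2.5, 0, 0, 0, 0, 0, 48],
  [1.5, 0, 0, 0, 0, 0, 48],
  [1, 0, 0, 0, 0, 0, 48],
  [0, 0, 0, 0, 0, 0, 48],
  [0, 0, 0, 0, 0, 0, 58],
  [0, 0, 0, 0, 0, 0, 62],
  [0, 0, 0, 0, 0, 0, 66],
  [0, 0, 0, 0, 0, 0, 70],
  [0, 0, 0, 0, 0, 0, 70],
  [0, 0, 0, 0, 0, 0, 70],
])

```text
time: 19.85
position: [603.5, -281.7, 80.1]
tool_rot: [1.068, 1.293, -1.068]
contact_force: [0.8, -0.4, -0.5]
gripper_width: 0.818
```

apply_moves([
  [-6, 0, 0, 0, 0, 0, 70],
  [-10, 0, 0, 0, 0, 0, 70],
  [-13, 0, 0, 0, 0, 0, 70],
  [-14, 0, 0, 0, 0, 0, 70],
  [-15, 0, 0, 0, 0, 0, 72],
  [-15, 0, 0, 0, 0, 0, 75],
  [-15, 0, 0, 0, 0, 0, 80],
  [-15, 0, 0, 0, 0, 0, 80],
  [-12, 0, 0, 0, 0, 0, 80],
  [-6, 0, 0, 0, 0, 0, 80],
])

```text
time: 20.85
position: [603.9, -282.0, 202.6]
tool_rot: [1.068, 1.292, -1.067]
contact_force: [1.1, 0.2, -0.4]
gripper_width: 0.936
```

```bash
python3 -c "
from b import *
go((516,19.3,200))"
```

```text
t 20.85 pos [ 603.9 -282.   202.6] yaw 10.88 tilt [ 0.08 -0.03] F [ 1.1  0.2 -0.4] w 0.936 q [-0.23  0.49  0.85  1.49 -0.37  1.33  0.84]
 to (516, 19.3, 200) tool shift [   2.4  -29.4 -312.5]
```

apply_moves([
  [0, -2.9, -31.2, 0, 0, 0, 80],
  [0, -2.9, -31.2, 0, 0, 0, 80],
  [0, -2.9, -31.2, 0, 0, 0, 80],
  [0, -2.9, -31.2, 0, 0, 0, 80],
  [0, -2.9, -31.2, 0, 0, 0, 80],
  [0, -2.9, -31.2, 0, 0, 0, 80],
  [0, -2.9, -31.2, 0, 0, 0, 80],
  [0, -2.9, -31.2, 0, 0, 0, 80],
  [0, -2.9, -31.2, 0, 0, 0, 80],
  [0, -2.9, -31.2, 0, 0, 0, 80],
])

```text
time: 21.85
position: [515.4, 20.3, 201.0]
tool_rot: [1.068, 1.293, -1.068]
contact_force: [0.6, 0.2, 0.8]
gripper_width: 0.941
```

apply_moves([
  [0, 0, 0, 0, 0, 0, 80],
  [0, 0, 0, 0, 0, 0, 80],
  [4, 0, 0, 0, 0, 0, 80],
  [4, 0, 0, 0, 0, 0, 80],
  [4, 0, 0, 0, 0, 0, 80],
  [4, 0, 0, 0, 0, 0, 80],
  [4, 0, 0, 0, 0, 0, 80],
  [4, 0, 0, 0, 0, 0, 80],
  [0, 0, 0, 0, 0, 0, 80],
  [0, 0, 0, 0, 0, 0, 80],
])

```text
time: 22.85
position: [516.1, 19.2, 177.0]
tool_rot: [1.068, 1.293, -1.068]
contact_force: [-0.2, -0.1, -0.4]
gripper_width: 0.941
```

```bash
python3 -c "
from b import *
go((516,19.3,87))
foot('blue')"
```

```text
t 22.85 pos [516.1  19.2 177. ] yaw 10.89 tilt [-0.01 -0.01] F [-0.2 -0.1 -0.4] w 0.941 q [-0.87  0.11  0.81  1.89 -0.08  1.18  0.16]
 to (516, 19.3, 87) tool shift [90.  -0.1 -0.2]
blue foot px [271.16 192.44] 25 [534.1   2.9  26.8] [525.2  -8.4  15.8] [542.5  39.9  35.3]
```

apply_moves([
  [8, 0, 0, 0, 0, 0, 80],
  [11, 0, 0, 0, 0, 0, 80],
  [11, 0, 0, 0, 0, 0, 80],
  [11, 0, 0, 0, 0, 0, 80],
  [11, 0, 0, 0, 0, 0, 80],
  [11, 0, 0, 0, 0, 0, 80],
  [11, 0, 0, 0, 0, 0, 80],
  [9, 0, 0, 0, 0, 0, 80],
  [5, 0, 0, 0, 0, 0, 80],
  [2, 0, 0, 0, 0, 0, 80],
])

```text
time: 23.9
position: [516.0, 19.1, 86.5]
tool_rot: [1.068, 1.293, -1.069]
contact_force: [-0.0, -0.0, -0.0]
gripper_width: 0.935
```

apply_moves([
  [0, 0, 0, 0, 0, 0, 80],
  [0, 0, 0, 0, 0, 0, 48],
  [0, 0, 0, 0, 0, 0, 48],
  [0, 0, 0, 0, 0, 0, 48],
  [0, 0, 0, 0, 0, 0, 48],
  [0, 0, 0, 0, 0, 0, 48],
  [0, 0, 0, 0, 0, 0, 48],
  [0, 0, 0, 0, 0, 0, 48],
  [0, 0, 0, 0, 0, 0, 48],
  [0, 0, 0, 0, 0, 0, 48],
])

```text
time: 24.9
position: [516.5, 19.2, 87.8]
tool_rot: [1.069, 1.293, -1.067]
contact_force: [-2.1, 0.6, 6.7]
gripper_width: 0.637
```

```bash
python3 -c "
from b import *
foot('blue')
go((516,19.3,170),(445.3,-306.8,170))"
```

```text
blue foot px [271.16 192.44] 25 [534.1   2.8  26.9] [525.2  -8.4  19.1] [544.8  40.5  34.7]
t 24.95 pos [516.4  19.2  87.8] yaw 10.89 tilt [0.03 0.03] F [-2.5 -0.3  6.4] w 0.633 q [-0.82  0.24  0.79  1.99 -0.2   1.    0.26]
 to (516, 19.3, 170) tool shift [-82.2  -0.4  -0.2]
 to (445.3, -306.8, 170) tool shift [-2.000e-01 -1.310e+02  3.069e+02]
```

apply_moves([
  [-4, 0, 0, 0, 0, 0, 48],
  [-8, 0, 0, 0, 0, 0, 48],
  [-10, 0, 0, 0, 0, 0, 48],
  [-10, 0, 0, 0, 0, 0, 48],
  [-10, 0, 0, 0, 0, 0, 48],
  [-10, 0, 0, 0, 0, 0, 48],
  [-10, 0, 0, 0, 0, 0, 48],
  [-10, 0, 0, 0, 0, 0, 48],
  [-8, 0, 0, 0, 0, 0, 48],
  [-3, 0, 0, 0, 0, 0, 48],
])

```text
time: 25.95
position: [516.6, 19.2, 171.0]
tool_rot: [1.069, 1.293, -1.067]
contact_force: [0.6, -0.7, -3.2]
gripper_width: 0.642
```

apply_moves([
  [0, -7, 17, 0, 0, 0, 48],
  [0, -12, 27, 0, 0, 0, 48],
  [0, -15.6, 37, 0, 0, 0, 48],
  [0, -15.6, 37, 0, 0, 0, 48],
  [0, -15.6, 37, 0, 0, 0, 48],
  [0, -15.6, 37, 0, 0, 0, 48],
  [0, -15.6, 37, 0, 0, 0, 48],
  [0, -15.6, 37, 0, 0, 0, 48],
  [0, -11.5, 27, 0, 0, 0, 48],
  [0, -7, 14, 0, 0, 0, 48],
])

```text
time: 26.95
position: [443.2, -310.6, 169.9]
tool_rot: [1.07, 1.291, -1.072]
contact_force: [0.1, -0.5, -3.6]
gripper_width: 0.641
```

apply_moves([
  [0, 0, 0, 0, 0, 0, 48],
  [6, 0, 0, 0, 0, 0, 48],
  [12, 0, 0, 0, 0, 0, 48],
  [15, 0, 0, 0, 0, 0, 48],
  [15, 0, 0, 0, 0, 0, 48],
  [12, 0, 0, 0, 0, 0, 48],
  [10, 0, 0, 0, 0, 0, 48],
  [8, 0, 0, 0, 0, 0, 48],
  [4, 0, 0, 0, 0, 0, 48],
  [3, 0, 0, 0, 0, 0, 48],
])

```text
time: 27.95
position: [445.4, -307.2, 84.8]
tool_rot: [1.068, 1.293, -1.068]
contact_force: [-0.1, -0.5, -2.6]
gripper_width: 0.637
```

```bash
python3 -c "
from b import *
go((445.3,-306.8,79.5))"
```

```text
t 27.95 pos [ 445.4 -307.2   84.8] yaw 10.88 tilt [ 0.   -0.01] F [-0.1 -0.5 -2.6] w 0.637 q [-0.29  0.36  0.97  1.94 -0.35  1.02  1.02]
 to (445.3, -306.8, 79.5) tool shift [ 5.3 -0.  -0.4]
```

apply_moves([
  [2.5, 0, 0, 0, 0, 0, 48],
  [1.5, 0, 0, 0, 0, 0, 48],
  [1, 0, 0, 0, 0, 0, 48],
  [0, 0, 0, 0, 0, 0, 48],
  [0, 0, 0, 0, 0, 0, 58],
  [0, 0, 0, 0, 0, 0, 62],
  [0, 0, 0, 0, 0, 0, 66],
  [0, 0, 0, 0, 0, 0, 70],
  [0, 0, 0, 0, 0, 0, 70],
  [0, 0, 0, 0, 0, 0, 70],
])

```text
time: 28.95
position: [445.4, -307.1, 80.1]
tool_rot: [1.068, 1.293, -1.068]
contact_force: [0.2, -0.4, -0.4]
gripper_width: 0.819
```

apply_moves([
  [-6, 0, 0, 0, 0, 0, 70],
  [-10, 0, 0, 0, 0, 0, 70],
  [-13, 0, 0, 0, 0, 0, 70],
  [-14, 0, 0, 0, 0, 0, 70],
  [-15, 0, 0, 0, 0, 0, 72],
  [-15, 0, 0, 0, 0, 0, 75],
  [-15, 0, 0, 0, 0, 0, 70],
  [-15, 0, 0, 0, 0, 0, 60],
  [-12, 0, 0, 0, 0, 0, 60],
  [-6, 0, 0, 0, 0, 0, 60],
])

```text
time: 29.95
position: [445.8, -307.3, 202.5]
tool_rot: [1.068, 1.292, -1.067]
contact_force: [-0.1, 1.0, -0.1]
gripper_width: 0.707
```

Run:
```python
from m import *
c=shot('scene','a4.png');t=shot('top','a4t.png')
for n,c in(('s',c),('t',t)):
    P=cloud(c);Z=P[...,2];k=(P[...,0]>560)&(P[...,0]<640)&(P[...,1]>-80)&(P[...,1]<30)
    for lo,hi in((74,90),(38,54)):
        q=P[k&(Z>lo)&(Z<hi)][:,:2].astype(np.float32);r=cv2.minAreaRect(np.ascontiguousarray(q));print(n,lo,len(q),np.round(r[0],1),np.round(r[1],1),round(r[2],2),q.mean(0).round(1))
go((594.6,-25.2,203))
```

```text
s 74 339 [595.9 -26.7] [29. 95.] 11.23 [598.3 -27.8]
s 38 470 [607. -25.] [109.7  63.2] 89.52 [614.6 -29.5]
t 74 371 [592.8 -23.6] [26.3 95.5] 10.63 [592.2 -23.8]
t 38 588 [600.6 -24.9] [ 78.6 110. ] 0.15 [593.1 -28.8]
t 30.05 pos [ 445.8 -307.2  201.8] yaw 10.9 tilt [ 0.07 -0.01] F [-0.2  0.2 -0. ] w 0.703 q [-0.41  0.2   1.06  1.81 -0.18  1.24  0.89]
 to (594.6, -25.2, 203) tool shift [  -1.1  199.5 -248.7]
```

View pics/a4.png

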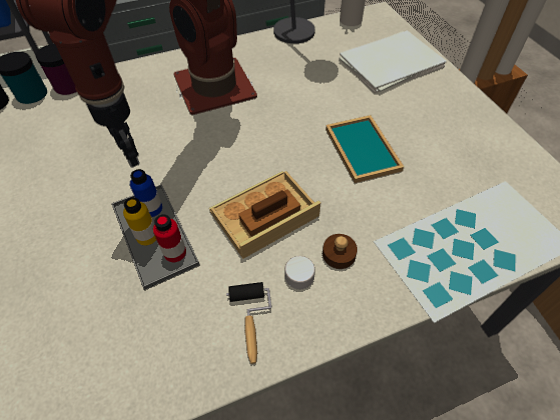

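All three bottles stand in the tray: blue (145,195), yellow (138,222), red (168,240). The block is free and the other objects are untouched. Now to the grip.

apply_moves([
  [0, 20, -24.9, 0, 0, 0, 52],
  [0, 20, -24.9, 0, 0, 0, 52],
  [0, 20, -24.9, 0, 0, 0, 52],
  [0, 20, -24.9, 0, 0, 0, 52],
  [0, 20, -24.9, 0, 0, 0, 52],
  [0, 20, -24.9, 0, 0, 0, 52],
  [0, 20, -24.9, 0, 0, 0, 52],
  [0, 20, -24.9, 0, 0, 0, 52],
  [0, 20, -24.9, 0, 0, 0, 52],
  [0, 20, -24.9, 0, 0, 0, 52],
])

```text
time: 31.05
position: [594.8, -23.5, 200.1]
tool_rot: [1.067, 1.294, -1.069]
contact_force: [0.1, 0.1, 0.6]
gripper_width: 0.607
```

apply_moves([
  [0, 0, 0, 0, 0, 0, 52],
  [10, 0, 0, 0, 0, 0, 52],
  [15, 0, 0, 0, 0, 0, 52],
  [15, 0, 0, 0, 0, 0, 52],
  [15, 0, 0, 0, 0, 0, 52],
  [15, 0, 0, 0, 0, 0, 52],
  [15, 0, 0, 0, 0, 0, 52],
  [10, 0, 0, 0, 0, 0, 52],
  [5, 0, 0, 0, 0, 0, 52],
  [0, 0, 0, 0, 0, 0, 52],
])

```text
time: 32.05
position: [594.5, -24.8, 100.4]
tool_rot: [1.068, 1.294, -1.069]
contact_force: [0.2, 0.7, 0.6]
gripper_width: 0.61
```

```bash
python3 -c "
from b import *
go((594.4,-25.2,51))"
```

```text
t 32.05 pos [594.5 -24.8 100.4] yaw 10.88 tilt [-0.05 -0.02] F [0.2 0.7 0.6] w 0.61 q [-0.7   0.43  0.84  1.79 -0.35  1.09  0.45]
 to (594.4, -25.2, 51) tool shift [49.4 -0.1  0.3]
```

apply_moves([
  [6, 0, 0.3, 0, 0, 0, 52],
  [8, 0, 0, 0, 0, 0, 52],
  [8, 0, 0, 0, 0, 0, 52],
  [8, 0, 0, 0, 0, 0, 52],
  [8, 0, 0, 0, 0, 0, 52],
  [6, 0, 0, 0, 0, 0, 52],
  [4, 0, 0, 0, 0, 0, 52],
  [1, 0, 0, 0, 0, 0, 52],
  [0, 0, 0, 0, 0, 0, 52],
  [0, 0, 0, 0, 0, 0, 52],
])

```text
time: 33.05
position: [595.0, -25.1, 52.3]
tool_rot: [1.068, 1.293, -1.068]
contact_force: [-0.3, -0.4, 0.3]
gripper_width: 0.606
```

apply_moves([
  [0, 0, 0, 0, 0, 0, 18],
  [0, 0, 0, 0, 0, 0, 18],
  [0, 0, 0, 0, 0, 0, 18],
  [0, 0, 0, 0, 0, 0, 18],
  [0, 0, 0, 0, 0, 0, 18],
  [0, 0, 0, 0, 0, 0, 18],
  [0, 0, 0, 0, 0, 0, 18],
  [0, 0, 0, 0, 0, 0, 18],
  [0, 0, 0, 0, 0, 0, 18],
  [0, 0, 0, 0, 0, 0, 18],
])

```text
time: 34.05
position: [594.9, -25.1, 52.4]
tool_rot: [1.068, 1.293, -1.068]
contact_force: [-3.2, 0.3, 6.1]
gripper_width: 0.293
```

apply_moves([
  [-3, 0, 0, 0, 0, 0, 18],
  [-6, 0, 0, 0, 0, 0, 18],
  [-10, 0, 0, 0, 0, 0, 18],
  [-13, 0, 0, 0, 0, 0, 18],
  [-13, 0, 0, 0, 0, 0, 18],
  [-13, 0, 0, 0, 0, 0, 18],
  [-13, 0, 0, 0, 0, 0, 18],
  [-13, 0, 0, 0, 0, 0, 18],
  [-10, 0, 0, 0, 0, 0, 18],
  [-6, 0, 0, 0, 0, 0, 18],
])

```text
time: 35.05
position: [595.2, -25.1, 153.2]
tool_rot: [1.069, 1.292, -1.067]
contact_force: [0.6, -0.0, -2.8]
gripper_width: 0.293
```

Run:
```python
from m import *
c=shot('scene');cv2.imwrite('pics/a5.png',cv2.resize(c['pixels'][80:260,170:370],None,fx=3,fy=3,interpolation=cv2.INTER_CUBIC))
go((460.3,321.5,150))
```

```text
t 35.1 pos [595.4 -25.1 153.7] yaw 10.88 tilt [0.09 0.02] F [ 1.5 -0.7 -1.4] w 0.294 q [-0.73  0.37  0.87  1.74 -0.3   1.18  0.41]
 to (460.3, 321.5, 150) tool shift [   3.6  -67.2 -365.9]
```

View pics/a5.png

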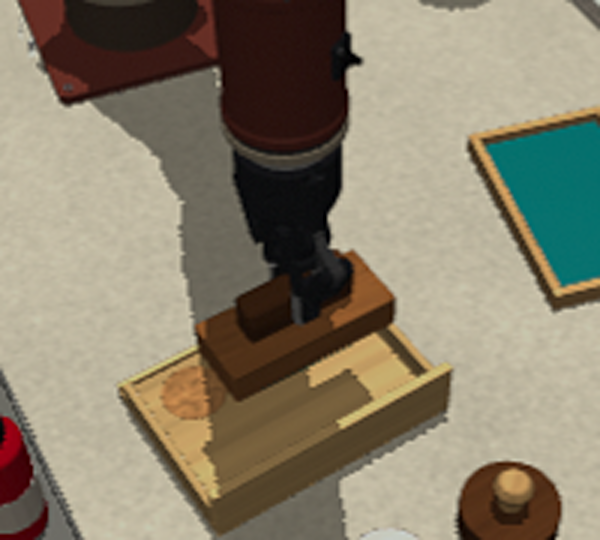

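Crop: the block hangs level from the grip, clear of the caddy. Carry it over the pad and turn its length to 175.2°.

apply_moves([
  [0, -2.8, -15, 0, 0, 0, 18],
  [0, -4.6, -25, 0, 0, 0, 18],
  [0, -6, -33, 0, 0, 0, 18],
  [0, -6, -33, 0, 0, 0, 18],
  [0, -6, -33, 0, 0, 0, 18],
  [0, -6, -33, 0, 0, 0, 18],
  [0, -6, -33, 0, 0, 0, 18],
  [0, -6, -33, 0, 0, 0, 18],
  [0, -6, -33, 0, 0, 0, 18],
  [0, -6, -33, 0, 0, 0, 18],
])

```text
time: 36.1
position: [482.1, 264.1, 151.7]
tool_rot: [1.068, 1.293, -1.069]
contact_force: [0.2, -0.1, -2.8]
gripper_width: 0.299
```

apply_moves([
  [0, -6.3, -33, 0, 0, 0, 18],
  [0, -3.7, -20, 0, 0, 0, 18],
  [0, -1.7, -9, 0, 0, 0, 18],
  [0, 0, 0, -0.08, 0, 0, 18],
  [0, 0, 0, -0.14, 0, 0, 18],
  [0, 0, 0, -0.14, 0, 0, 18],
  [0, 0, 0, -0.14, 0, 0, 18],
  [0, 0, 0, -0.14, 0, 0, 18],
  [0, 0, 0, -0.14, 0, 0, 18],
  [0, 0, 0, -0.14, 0, 0, 18],
])

```text
time: 37.1
position: [460.3, 320.3, 151.8]
tool_rot: [0.357, 1.541, -0.359]
contact_force: [-0.6, 0.9, -3.7]
gripper_width: 0.298
```

apply_moves([
  [0, 0, 0, -0.14, 0, 0, 18],
  [0, 0, 0, -0.14, 0, 0, 18],
  [0, 0, 0, -0.07, 0, 0, 18],
  [0, 0, 0, -0.027, 0, 0, 18],
  [0, 0, 0, 0, 0, 0, 18],
  [5, 0, 0, 0, 0, 0, 18],
  [8, 0, 0, 0, 0, 0, 18],
  [8, 0, 0, 0, 0, 0, 18],
  [5, 0, 0, 0, 0, 0, 18],
  [0, 0, 0, 0, 0, 0, 18],
])

```text
time: 38.1
position: [459.2, 321.3, 124.8]
tool_rot: [0.065, 1.571, -0.067]
contact_force: [-1.5, -0.2, -2.9]
gripper_width: 0.295
```

```bash
cat > blk.py <<'E'
from m import *
def blk():
    for n in('top','scene'):
        c=shot(n);P=cloud(c);X,Y,Z=[P[...,i] for i in range(3)]
        if n=='scene': cs=c
        o=env.get_obs()['position']
        hsv=cv2.cvtColor(c['pixels'],cv2.COLOR_BGR2HSV)
        zt=o[2]-52.4+46   # stock top height while held
        k=(abs(X-o[0])<90)&(abs(Y-o[1])<120)&(abs(Z-zt)<5)
        q=P[k][:,:2].astype(np.float32)
        if len(q)<20: continue
        r=cv2.minAreaRect(np.ascontiguousarray(q));print(n,len(q),np.round(r[0],1),np.round(r[1],1),round(r[2],2),np.median(P[k][:,2]).round(1))
    return cs
E
python3 - <<'E'
from blk import *
go((460.3,321.5,53))
c=blk()
x,y=365,150
cv2.imwrite('pics/a6.png',cv2.resize(c['pixels'][70:210,270:450],None,fx=3.5,fy=3.5,interpolation=cv2.INTER_CUBIC))
E
```

```text
t 38.1 pos [459.2 321.3 124.8] yaw 85.19 tilt [-0.07 -0.09] F [-1.5 -0.2 -2.9] w 0.295 q [-1.17  0.26  0.55  1.84 -0.15  1.09  0.93]
 to (460.3, 321.5, 53) tool shift [71.8  0.4  1.1]
top 742 [459.3 320.4] [ 64.5 150. ] 86.0 118.8
scene 487 [462.9 320. ] [ 67.9 151. ] 85.31 117.4
```

View pics/a6.png

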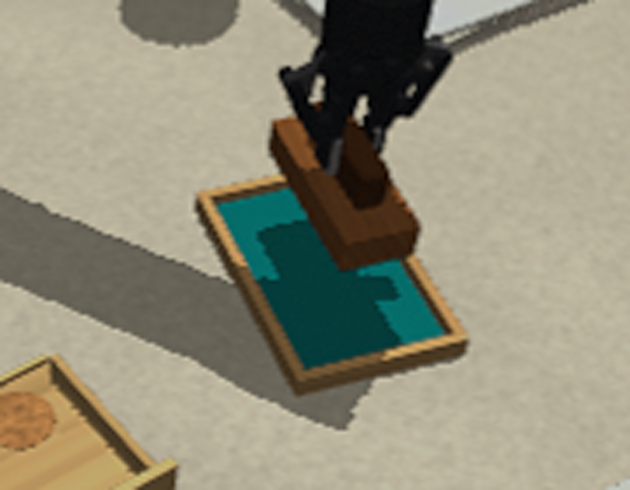

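The block is over the pad, aligned (yaw 85.2°), and the top camera puts its centre within about 1 mm of the pad's. Lower it.

apply_moves([
  [5, 0.5, 0.5, 0, 0, 0, 18],
  [9, 0, 0, 0, 0, 0, 18],
  [10, 0, 0, 0, 0, 0, 18],
  [10, 0, 0, 0, 0, 0, 18],
  [10, 0, 0, 0, 0, 0, 18],
  [10, 0, 0, 0, 0, 0, 18],
  [8, 0, 0, 0, 0, 0, 18],
  [5, 0, 0, 0, 0, 0, 18],
  [2, 0, 0, 0, 0, 0, 18],
  [0, 0, 0, 0, 0, 0, 18],
])

```text
time: 39.2
position: [460.4, 322.1, 56.9]
tool_rot: [0.066, 1.57, -0.066]
contact_force: [0.0, 0.1, -2.1]
gripper_width: 0.293
```

Run:
```python
from blk import *
go((460,321.3,52.4))
blk()
c=shot('top');hsv=cv2.cvtColor(c['pixels'],cv2.COLOR_BGR2HSV);S=hsv[...,1]
print(rect(c,blob(S>90,125,210,205,320),20))
```

```text
t 39.2 pos [460.4 322.1  56.9] yaw 85.19 tilt [-0.   -0.01] F [ 0.   0.1 -2.1] w 0.293 q [-1.14  0.34  0.53  1.89 -0.21  0.96  0.98]
 to (460, 321.3, 52.4) tool shift [ 4.5 -0.8 -0.3]
top 655 [460.4 320.9] [ 65.  149.7] 85.8 50.9
scene 427 [462.7 321. ] [ 68.1 153.3] 84.71 49.4
(array([447.7, 330.6]), array([260.9, 194.6]), 1.83)
```

apply_moves([
  [2, -0.3, 0, 0, 0, 0, 18],
  [1, 0, 0, 0, 0, 0, 18],
  [0.8, 0, 0, 0, 0, 0, 18],
  [0.5, 0, 0, 0, 0, 0, 18],
  [0.3, 0, 0, 0, 0, 0, 18],
  [0, 0, 0, 0, 0, 0, 18],
  [0, 0, 0, 0, 0, 0, 18],
  [0, 0, 0, 0, 0, 0, 18],
  [0, 0, 0, 0, 0, 0, 18],
  [0, 0, 0, 0, 0, 0, 18],
])

```text
time: 40.35
position: [460.3, 321.8, 52.4]
tool_rot: [0.066, 1.57, -0.066]
contact_force: [1.0, -0.5, -2.5]
gripper_width: 0.294
```

Run:
```python
from blk import *
go((460,321.3,52.4))
```

```text
t 40.35 pos [460.3 321.8  52.4] yaw 85.2 tilt [-0. -0.] F [ 1.  -0.5 -2.5] w 0.294 q [-1.13  0.35  0.53  1.9  -0.21  0.95  0.98]
 to (460, 321.3, 52.4) tool shift [ 0.  -0.6 -0.3]
```

apply_moves([
  [0.4, 0, 0, 0, 0, 0, 18],
  [0.4, 0, 0, 0, 0, 0, 18],
  [0.4, 0, 0, 0, 0, 0, 18],
  [0, 0, 0, 0, 0, 0, 18],
  [0, 0, 0, 0, 0, 0, 18],
  [0, 0, 0, 0, 0, 0, 18],
  [0, 0, 0, 0, 0, 0, 18],
  [0, 0, 0, 0, 0, 0, 18],
  [0, 0, 0, 0, 0, 0, 18],
  [0, 0, 0, 0, 0, 0, 18],
])

```text
time: 41.35
position: [460.3, 321.8, 52.3]
tool_rot: [0.066, 1.57, -0.066]
contact_force: [-5.1, -3.7, 11.1]
gripper_width: 0.295
```

Contact at 11 N: it is seated. Release and rise.

apply_moves([
  [-0.5, 0, 0, 0, 0, 0, 18],
  [0, 0, 0, 0, 0, 0, 28],
  [0, 0, 0, 0, 0, 0, 34],
  [0, 0, 0, 0, 0, 0, 42],
  [0, 0, 0, 0, 0, 0, 50],
  [0, 0, 0, 0, 0, 0, 50],
  [0, 0, 0, 0, 0, 0, 50],
  [-6, 0, 0, 0, 0, 0, 50],
  [-10, 0, 0, 0, 0, 0, 50],
  [-12, 0, 0, 0, 0, 0, 50],
])

```text
time: 42.35
position: [460.4, 321.8, 80.6]
tool_rot: [0.066, 1.57, -0.066]
contact_force: [0.7, -0.1, 0.9]
gripper_width: 0.583
```

apply_moves([
  [-15, 0, 0, 0, 0, 0, 50],
  [-15, 0, 0, 0, 0, 0, 50],
  [-15, 0, 0, 0, 0, 0, 50],
  [-15, 0, 0, 0, 0, 0, 50],
  [-15, 0, 0, 0, 0, 0, 70],
  [-15, 0, 0, 0, 0, 0, 70],
  [-15, 0, 0, 0, 0, 0, 70],
  [-10, 0, 0, 0, 0, 0, 70],
  [-6, 0, 0, 0, 0, 0, 70],
  [0, 0, 0, 0, 0, 0, 70],
])

```text
time: 43.35
position: [460.6, 322.0, 201.4]
tool_rot: [0.066, 1.569, -0.065]
contact_force: [0.3, -0.1, -0.1]
gripper_width: 0.818
```

apply_moves([
  [0, -20, 0, 0.08, 0, 0, 70],
  [0, -10, 10, 0.14, 0, 0, 70],
  [0, -10, 30, 0.14, 0, 0, 70],
  [0, 0, 30, 0.14, 0, 0, 70],
  [0, 0, 30, 0.14, 0, 0, 70],
  [0, 0, 30, 0.14, 0, 0, 70],
  [0, 0, 30, 0.14, 0, 0, 70],
  [0, 0, 30, 0.14, 0, 0, 70],
  [0, 0, 30, 0.14, 0, 0, 70],
  [0, 0, 30, 0.097, 0, 0, 70],
])

```text
time: 44.35
position: [623.9, 117.5, 199.6]
tool_rot: [1.071, 1.291, -1.073]
contact_force: [1.1, 0.2, -0.1]
gripper_width: 0.825
```

Run:
```python
from m import *
for n in('top','scene'):
    c=shot(n,'a7%s.png'%n);P=cloud(c);X,Y,Z=[P[...,i] for i in range(3)]
    k=(abs(X-460)<110)&(abs(Y-321)<140)
    for lo,hi in((74,90),(40,52)):
        m=k&(Z>lo)&(Z<hi);q=P[m][:,:2].astype(np.float32);r=cv2.minAreaRect(np.ascontiguousarray(q));print(n,lo,len(q),np.round(r[0],1),np.round(r[1],1),round(r[2],2),np.median(P[m][:,2]).round(1))
go((445.4,-307.1,203))
```

```text
top 74 376 [459.4 321.5] [27.4 97. ] 86.82 81.5
top 40 586 [461.1 328.7] [ 53.7 149.6] 85.67 46.4
scene 74 246 [462.9 319.2] [28.6 95.8] 83.99 79.7
scene 40 479 [462.6 320.9] [ 68.  151.9] 84.24 44.5
t 44.45 pos [624.2 112.5 200.1] yaw 10.32 tilt [-0.02 -0.19] F [-1.2 -1.4  0.1] w 0.819 q [-0.9   0.42  0.86  1.58 -0.32  1.3   0.19]
 to (445.4, -307.1, 203) tool shift [  -1.5 -251.1  380.8]
```

View pics/a7scene.png

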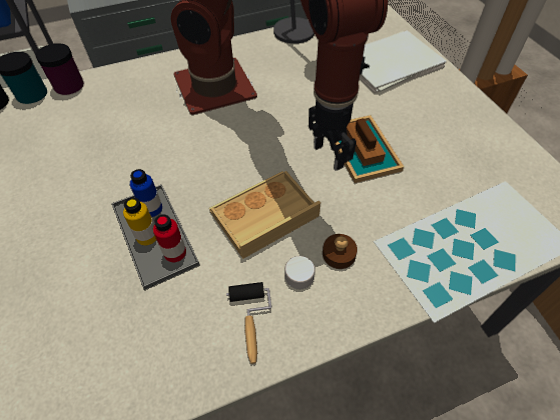

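The block lies flat in the pad at (368,145); the top view puts its grip at (459.4,321.5) against the pad centre (459.5,321). The tray bottles still stand. Now return blue first, since it has the farthest place.

apply_moves([
  [0, -20, 30, 0, 0, 0, 72],
  [0, -20, 30, 0, 0, 0, 72],
  [0, -20, 30, 0, 0, 0, 72],
  [0, -20, 30, 0, 0, 0, 72],
  [0, -20, 30, 0, 0, 0, 72],
  [0, -20, 30, 0, 0, 0, 72],
  [0, -20, 30, 0, 0, 0, 72],
  [0, -20, 30, 0, 0, 0, 72],
  [0, -20, 30, 0, 0, 0, 72],
  [0, -20, 30, 0, 0, 0, 72],
])

```text
time: 45.45
position: [483.0, -214.5, 200.3]
tool_rot: [1.067, 1.294, -1.067]
contact_force: [0.8, -0.2, -0.3]
gripper_width: 0.848
```

apply_moves([
  [0, -20, 30, 0, 0, 0, 72],
  [0, -20, 30, 0, 0, 0, 72],
  [0, -11, 20, 0, 0, 0, 72],
  [0, 0, 0, 0, 0, 0, 72],
  [0, 0, 0, 0, 0, 0, 72],
  [0, 0, 0, 0, 0, 0, 72],
  [0, 0, 0, 0, 0, 0, 72],
  [0, 0, 0, 0, 0, 0, 72],
  [0, 0, 0, 0, 0, 0, 72],
  [0, 0, 0, 0, 0, 0, 72],
])

```text
time: 46.45
position: [449.1, -301.8, 200.7]
tool_rot: [1.068, 1.293, -1.068]
contact_force: [-0.5, -1.3, 0.6]
gripper_width: 0.843
```

Run:
```python
from m import *
go((445.4,-307.1,203))
```

```text
t 46.45 pos [ 449.1 -301.8  200.7] yaw 10.92 tilt [-0.  0.] F [-0.5 -1.3  0.6] w 0.843 q [-0.45  0.21  1.1   1.81 -0.2   1.24  0.9 ]
 to (445.4, -307.1, 203) tool shift [-2.3 -4.6  4.5]
```

apply_moves([
  [0, -4.6, 4.5, 0, 0, 0, 72],
  [0, 0, 0, 0, 0, 0, 72],
  [10, 0, 0, 0, 0, 0, 72],
  [15, 0, 0, 0, 0, 0, 72],
  [20, 0, 0, 0, 0, 0, 72],
  [20, 0, 0, 0, 0, 0, 72],
  [20, 0, 0, 0, 0, 0, 72],
  [20, 0, 0, 0, 0, 0, 72],
  [10, 0, 0, 0, 0, 0, 72],
  [6, 0, 0, 0, 0, 0, 72],
])

```text
time: 47.45
position: [444.4, -307.2, 78.2]
tool_rot: [1.068, 1.295, -1.07]
contact_force: [0.2, 0.3, -0.8]
gripper_width: 0.845
```

apply_moves([
  [0, 0, 0, 0, 0, 0, 72],
  [0, 0, 0, 0, 0, 0, 48],
  [0, 0, 0, 0, 0, 0, 48],
  [0, 0, 0, 0, 0, 0, 48],
  [0, 0, 0, 0, 0, 0, 48],
  [0, 0, 0, 0, 0, 0, 48],
  [0, 0, 0, 0, 0, 0, 48],
  [0, 0, 0, 0, 0, 0, 48],
  [0, 0, 0, 0, 0, 0, 48],
  [0, 0, 0, 0, 0, 0, 48],
])

```text
time: 48.45
position: [445.6, -307.9, 80.7]
tool_rot: [1.068, 1.292, -1.068]
contact_force: [-2.7, 0.1, 5.7]
gripper_width: 0.636
```

apply_moves([
  [-4, 0, 0, 0, 0, 0, 48],
  [-8, 0, 0, 0, 0, 0, 48],
  [-10, 0, 0, 0, 0, 0, 48],
  [-12, 0, 0, 0, 0, 0, 48],
  [-12, 0, 0, 0, 0, 0, 48],
  [-12, 0, 0, 0, 0, 0, 48],
  [-12, 0, 0, 0, 0, 0, 48],
  [-11, 0, 0, 0, 0, 0, 48],
  [-8, 0, 0, 0, 0, 0, 48],
  [-3, 0, 0, 0, 0, 0, 48],
])

```text
time: 49.45
position: [445.6, -307.6, 172.7]
tool_rot: [1.068, 1.292, -1.067]
contact_force: [0.6, -0.1, -2.6]
gripper_width: 0.638
```

Run:
```python
from m import *
go((516.2,19.2,171))
```

```text
t 49.45 pos [ 445.6 -307.6  172.7] yaw 10.89 tilt [ 0.06 -0.01] F [ 0.6 -0.1 -2.6] w 0.638 q [-0.42  0.25  1.09  1.85 -0.24  1.19  0.94]
 to (516.2, 19.2, 171) tool shift [   1.7  131.1 -307.6]
```

apply_moves([
  [0, 7, -17, 0, 0, 0, 48],
  [0, 12, -27, 0, 0, 0, 48],
  [0, 15.6, -37, 0, 0, 0, 48],
  [0, 15.6, -37, 0, 0, 0, 48],
  [0, 15.6, -37, 0, 0, 0, 48],
  [0, 15.6, -37, 0, 0, 0, 48],
  [0, 15.6, -37, 0, 0, 0, 48],
  [0, 15.6, -37, 0, 0, 0, 48],
  [0, 11.5, -27, 0, 0, 0, 48],
  [0, 7, -14, 0, 0, 0, 48],
])

```text
time: 50.45
position: [516.0, 21.9, 171.4]
tool_rot: [1.065, 1.295, -1.066]
contact_force: [0.6, -0.3, -3.1]
gripper_width: 0.634
```

apply_moves([
  [0, 0, 0, 0, 0, 0, 48],
  [5, 0, 0, 0, 0, 0, 48],
  [10, 0, 0, 0, 0, 0, 48],
  [10, 0, 0, 0, 0, 0, 48],
  [10, 0, 0, 0, 0, 0, 48],
  [5, 0, 0, 0, 0, 0, 48],
  [0, 0, 0, 0, 0, 0, 48],
  [0, 0, 0, 0, 0, 0, 48],
  [0, 0, 0, 0, 0, 0, 48],
  [0, 0, 0, 0, 0, 0, 48],
])

```text
time: 51.45
position: [516.3, 18.9, 132.1]
tool_rot: [1.068, 1.293, -1.067]
contact_force: [-0.1, -0.8, -2.5]
gripper_width: 0.637
```

Run:
```python
from m import *
go((516.2,18.8,88.7))
```

```text
t 51.45 pos [516.3  18.9 132.1] yaw 10.89 tilt [0.04 0.02] F [-0.1 -0.8 -2.5] w 0.637 q [-0.95  0.19  0.92  1.95 -0.17  1.09  0.23]
 to (516.2, 18.8, 88.7) tool shift [43.4 -0.1  0.1]
```

apply_moves([
  [5, 0, 0, 0, 0, 0, 48],
  [8, 0, 0, 0, 0, 0, 48],
  [8, 0, 0, 0, 0, 0, 48],
  [8, 0, 0, 0, 0, 0, 48],
  [6, 0, 0, 0, 0, 0, 48],
  [4, 0, 0, 0, 0, 0, 48],
  [2, 0, 0, 0, 0, 0, 48],
  [1, 0, 0, 0, 0, 0, 48],
  [0.5, 0, 0, 0, 0, 0, 48],
  [0, 0, 0, 0, 0, 0, 48],
])

```text
time: 52.45
position: [516.1, 18.8, 89.4]
tool_rot: [1.068, 1.293, -1.068]
contact_force: [0.7, -0.1, -2.7]
gripper_width: 0.638
```

Run:
```python
from b import *
go((516.2,18.8,88.7))
foot('blue')
```

```text
t 52.45 pos [516.1  18.8  89.4] yaw 10.88 tilt [0.02 0.01] F [ 0.7 -0.1 -2.7] w 0.638 q [-0.91  0.26  0.89  1.99 -0.24  1.    0.29]
 to (516.2, 18.8, 88.7) tool shift [0.7 0.1 0. ]
blue foot px [274.93 192.96] 75 [538.   12.1  24.7] [522.1  -8.   14.2] [545.2  40.9  35.6]
```

apply_moves([
  [0.5, 0, 0, 0, 0, 0, 48],
  [0.5, 0, 0, 0, 0, 0, 48],
  [0, 0, 0, 0, 0, 0, 48],
  [0, 0, 0, 0, 0, 0, 48],
  [0, 0, 0, 0, 0, 0, 58],
  [0, 0, 0, 0, 0, 0, 62],
  [0, 0, 0, 0, 0, 0, 66],
  [0, 0, 0, 0, 0, 0, 72],
  [0, 0, 0, 0, 0, 0, 72],
  [0, 0, 0, 0, 0, 0, 72],
])

```text
time: 53.5
position: [516.0, 18.8, 88.2]
tool_rot: [1.068, 1.293, -1.068]
contact_force: [-0.3, -0.3, 0.1]
gripper_width: 0.846
```

apply_moves([
  [-6, 0, 0, 0, 0, 0, 72],
  [-10, 0, 0, 0, 0, 0, 72],
  [-13, 0, 0, 0, 0, 0, 72],
  [-14, 0, 0, 0, 0, 0, 72],
  [-15, 0, 0, 0, 0, 0, 72],
  [-15, 0, 0, 0, 0, 0, 72],
  [-15, 0, 0, 0, 0, 0, 72],
  [-12, 0, 0, 0, 0, 0, 72],
  [-8, 0, 0, 0, 0, 0, 72],
  [-4, 0, 0, 0, 0, 0, 72],
])

```text
time: 54.5
position: [516.3, 18.9, 201.2]
tool_rot: [1.069, 1.293, -1.067]
contact_force: [1.0, 0.2, 0.2]
gripper_width: 0.84
```

Run:
```python
from b import *
foot('blue')
go((603.5,-281.7,200))
```

```text
blue foot px [275.22 193.18] 74 [538.8  12.6  24.4] [522.4  -8.3  15.2] [546.3  40.1  34.9]
t 54.55 pos [516.4  18.9 201.3] yaw 10.89 tilt [0.06 0.03] F [ 1.  -0.1  1.2] w 0.844 q [-0.99  0.09  0.93  1.86 -0.07  1.23  0.15]
 to (603.5, -281.7, 200) tool shift [  1.2  28.8 311.7]
```

apply_moves([
  [0, 2.9, 31.2, 0, 0, 0, 72],
  [0, 2.9, 31.2, 0, 0, 0, 72],
  [0, 2.9, 31.2, 0, 0, 0, 72],
  [0, 2.9, 31.2, 0, 0, 0, 72],
  [0, 2.9, 31.2, 0, 0, 0, 72],
  [0, 2.9, 31.2, 0, 0, 0, 72],
  [0, 2.9, 31.2, 0, 0, 0, 72],
  [0, 2.9, 31.2, 0, 0, 0, 72],
  [0, 2.9, 31.2, 0, 0, 0, 72],
  [0, 2.9, 31.2, 0, 0, 0, 72],
])

```text
time: 55.55
position: [603.5, -283.1, 199.2]
tool_rot: [1.068, 1.295, -1.069]
contact_force: [0.3, 0.6, 0.0]
gripper_width: 0.841
```

apply_moves([
  [0, 0, 0, 0, 0, 0, 72],
  [0, 0, 0, 0, 0, 0, 72],
  [5, 0, 0, 0, 0, 0, 72],
  [10, 0, 0, 0, 0, 0, 72],
  [10, 0, 0, 0, 0, 0, 72],
  [10, 0, 0, 0, 0, 0, 72],
  [5, 0, 0, 0, 0, 0, 72],
  [0, 0, 0, 0, 0, 0, 72],
  [0, 0, 0, 0, 0, 0, 72],
  [0, 0, 0, 0, 0, 0, 72],
])

```text
time: 56.55
position: [603.6, -282.4, 160.7]
tool_rot: [1.068, 1.292, -1.068]
contact_force: [0.3, -0.4, -0.4]
gripper_width: 0.842
```

Run:
```python
from b import *
go((603.5,-281.7,79.5))
```

```text
t 56.55 pos [ 603.6 -282.4  160.7] yaw 10.88 tilt [ 0.04 -0.02] F [ 0.3 -0.4 -0.4] w 0.842 q [-0.28  0.55  0.92  1.54 -0.45  1.27  0.9 ]
 to (603.5, -281.7, 79.5) tool shift [81.2  0.  -0.7]
```

apply_moves([
  [6, 0, -0.7, 0, 0, 0, 72],
  [10, 0, 0, 0, 0, 0, 72],
  [10, 0, 0, 0, 0, 0, 72],
  [10, 0, 0, 0, 0, 0, 72],
  [10, 0, 0, 0, 0, 0, 72],
  [10, 0, 0, 0, 0, 0, 72],
  [10, 0, 0, 0, 0, 0, 72],
  [9, 0, 0, 0, 0, 0, 72],
  [5, 0, 0, 0, 0, 0, 72],
  [1, 0, 0, 0, 0, 0, 72],
])

```text
time: 57.55
position: [603.0, -281.3, 78.5]
tool_rot: [1.068, 1.294, -1.069]
contact_force: [0.5, 0.3, -0.3]
gripper_width: 0.843
```

apply_moves([
  [0, 0, 0, 0, 0, 0, 72],
  [0, 0, 0, 0, 0, 0, 48],
  [0, 0, 0, 0, 0, 0, 48],
  [0, 0, 0, 0, 0, 0, 48],
  [0, 0, 0, 0, 0, 0, 48],
  [0, 0, 0, 0, 0, 0, 48],
  [0, 0, 0, 0, 0, 0, 48],
  [0, 0, 0, 0, 0, 0, 48],
  [0, 0, 0, 0, 0, 0, 48],
  [0, 0, 0, 0, 0, 0, 48],
])

```text
time: 58.55
position: [603.6, -282.0, 80.2]
tool_rot: [1.068, 1.292, -1.068]
contact_force: [-1.1, 0.1, 6.4]
gripper_width: 0.639
```

apply_moves([
  [-4, 0, 0, 0, 0, 0, 48],
  [-8, 0, 0, 0, 0, 0, 48],
  [-10, 0, 0, 0, 0, 0, 48],
  [-12, 0, 0, 0, 0, 0, 48],
  [-12, 0, 0, 0, 0, 0, 48],
  [-12, 0, 0, 0, 0, 0, 48],
  [-12, 0, 0, 0, 0, 0, 48],
  [-11, 0, 0, 0, 0, 0, 48],
  [-8, 0, 0, 0, 0, 0, 48],
  [-3, 0, 0, 0, 0, 0, 48],
])

```text
time: 59.55
position: [603.6, -281.6, 172.3]
tool_rot: [1.068, 1.292, -1.068]
contact_force: [0.4, 0.9, -0.7]
gripper_width: 0.638
```

Run:
```python
from m import *
go((529.1,-41.5,171))
```

```text
t 59.55 pos [ 603.6 -281.6  172.3] yaw 10.88 tilt [ 0.06 -0.02] F [ 0.4  0.9 -0.7] w 0.638 q [-0.28  0.54  0.93  1.53 -0.44  1.29  0.89]
 to (529.1, -41.5, 171) tool shift [   1.2  -27.8 -249.9]
```

apply_moves([
  [0, -1.5, -13, 0, 0, 0, 48],
  [0, -2.3, -22, 0, 0, 0, 48],
  [0, -3.3, -30, 0, 0, 0, 48],
  [0, -3.3, -30, 0, 0, 0, 48],
  [0, -3.3, -30, 0, 0, 0, 48],
  [0, -3.3, -30, 0, 0, 0, 48],
  [0, -3.3, -30, 0, 0, 0, 48],
  [0, -3, -25, 0, 0, 0, 48],
  [0, -2, -15, 0, 0, 0, 48],
  [0, -1, -8, 0, 0, 0, 48],
])

```text
time: 60.55
position: [532.9, -55.8, 171.0]
tool_rot: [1.067, 1.295, -1.066]
contact_force: [0.6, 0.6, -2.1]
gripper_width: 0.64
```

apply_moves([
  [0, -0.5, -5, 0, 0, 0, 48],
  [0, -0.5, -5, 0, 0, 0, 48],
  [0, -0.5, -4, 0, 0, 0, 48],
  [0, 0, -3, 0, 0, 0, 48],
  [5, 0, 0, 0, 0, 0, 48],
  [10, 0, 0, 0, 0, 0, 48],
  [5, 0, 0, 0, 0, 0, 48],
  [0, 0, 0, 0, 0, 0, 48],
  [0, 0, 0, 0, 0, 0, 48],
  [0, 0, 0, 0, 0, 0, 48],
])

```text
time: 61.55
position: [528.9, -41.3, 151.4]
tool_rot: [1.068, 1.293, -1.068]
contact_force: [0.3, 0.6, -2.0]
gripper_width: 0.636
```

Run:
```python
from m import *
go((529.1,-41.6,88.2))
```

```text
t 61.55 pos [528.9 -41.3 151.4] yaw 10.87 tilt [ 0.02 -0.01] F [ 0.3  0.6 -2. ] w 0.636 q [-0.89  0.22  1.01  1.9  -0.21  1.14  0.38]
 to (529.1, -41.6, 88.2) tool shift [63.2  0.1  0.3]
```

apply_moves([
  [5, 0, 0.3, 0, 0, 0, 48],
  [9, 0, 0, 0, 0, 0, 48],
  [10, 0, 0, 0, 0, 0, 48],
  [10, 0, 0, 0, 0, 0, 48],
  [10, 0, 0, 0, 0, 0, 48],
  [9, 0, 0, 0, 0, 0, 48],
  [5, 0, 0, 0, 0, 0, 48],
  [3, 0, 0, 0, 0, 0, 48],
  [1, 0, 0, 0, 0, 0, 48],
  [0, 0, 0, 0, 0, 0, 48],
])

```text
time: 62.55
position: [529.0, -41.5, 89.4]
tool_rot: [1.068, 1.293, -1.068]
contact_force: [-0.1, 0.5, -1.8]
gripper_width: 0.635
```

Run:
```python
from b import *
go((529.1,-41.6,88.2))
```

```text
t 62.55 pos [529.  -41.5  89.4] yaw 10.88 tilt [ 0.01 -0.  ] F [-0.1  0.5 -1.8] w 0.635 q [-0.83  0.32  0.96  1.96 -0.31  1.02  0.46]
 to (529.1, -41.6, 88.2) tool shift [1.2 0.1 0.1]
```

apply_moves([
  [0.6, 0, 0, 0, 0, 0, 48],
  [0.6, 0, 0, 0, 0, 0, 48],
  [0, 0, 0, 0, 0, 0, 48],
  [0, 0, 0, 0, 0, 0, 48],
  [0, 0, 0, 0, 0, 0, 58],
  [0, 0, 0, 0, 0, 0, 62],
  [0, 0, 0, 0, 0, 0, 66],
  [0, 0, 0, 0, 0, 0, 72],
  [0, 0, 0, 0, 0, 0, 72],
  [0, 0, 0, 0, 0, 0, 72],
])

```text
time: 63.55
position: [528.8, -41.5, 88.0]
tool_rot: [1.068, 1.293, -1.068]
contact_force: [-0.6, -0.4, 0.9]
gripper_width: 0.842
```

apply_moves([
  [-6, 0, 0, 0, 0, 0, 72],
  [-10, 0, 0, 0, 0, 0, 72],
  [-13, 0, 0, 0, 0, 0, 72],
  [-14, 0, 0, 0, 0, 0, 72],
  [-15, 0, 0, 0, 0, 0, 72],
  [-15, 0, 0, 0, 0, 0, 72],
  [-15, 0, 0, 0, 0, 0, 72],
  [-12, 0, 0, 0, 0, 0, 72],
  [-8, 0, 0, 0, 0, 0, 72],
  [-4, 0, 0, 0, 0, 0, 72],
])

```text
time: 64.55
position: [529.1, -41.4, 200.9]
tool_rot: [1.069, 1.293, -1.067]
contact_force: [-0.2, 0.1, -0.4]
gripper_width: 0.843
```

Run:
```python
from b import *
foot('red');foot('blue')
go((528.9,-335.5,200))
```

```text
red foot px [255.51 203.63] 78 [551.4 -48.2  23.8] [536.  -69.8  14.1] [558.3 -17.6  35.2]
blue foot px [275.09 193.12] 74 [538.4  12.4  24.3] [522.6  -7.9  14.6] [545.9  40.   38.7]
t 64.65 pos [528.9 -41.4 200.3] yaw 10.89 tilt [0.02 0.01] F [ 0.5 -0.1 -0.1] w 0.847 q [-0.94  0.15  1.04  1.84 -0.14  1.23  0.33]
 to (528.9, -335.5, 200) tool shift [  0.3 -55.6 288.8]
```

apply_moves([
  [0, -5.6, 28.9, 0, 0, 0, 72],
  [0, -5.6, 28.9, 0, 0, 0, 72],
  [0, -5.6, 28.9, 0, 0, 0, 72],
  [0, -5.6, 28.9, 0, 0, 0, 72],
  [0, -5.6, 28.9, 0, 0, 0, 72],
  [0, -5.6, 28.9, 0, 0, 0, 72],
  [0, -5.6, 28.9, 0, 0, 0, 72],
  [0, -5.6, 28.9, 0, 0, 0, 72],
  [0, -5.6, 28.9, 0, 0, 0, 72],
  [0, -5.6, 28.9, 0, 0, 0, 72],
])

```text
time: 65.65
position: [528.0, -336.8, 198.9]
tool_rot: [1.068, 1.295, -1.069]
contact_force: [0.8, 0.1, 0.5]
gripper_width: 0.845
```

apply_moves([
  [0, 0, 0, 0, 0, 0, 72],
  [0, 0, 0, 0, 0, 0, 72],
  [5, 0, 0, 0, 0, 0, 72],
  [10, 0, 0, 0, 0, 0, 72],
  [10, 0, 0, 0, 0, 0, 72],
  [10, 0, 0, 0, 0, 0, 72],
  [5, 0, 0, 0, 0, 0, 72],
  [0, 0, 0, 0, 0, 0, 72],
  [0, 0, 0, 0, 0, 0, 72],
  [0, 0, 0, 0, 0, 0, 72],
])

```text
time: 66.65
position: [528.6, -336.1, 160.5]
tool_rot: [1.068, 1.292, -1.068]
contact_force: [-0.4, -0.9, 0.6]
gripper_width: 0.847
```

Run:
```python
from b import *
go((528.9,-335.5,79.5))
```

```text
t 66.65 pos [ 528.6 -336.1  160.5] yaw 10.88 tilt [ 0.03 -0.02] F [-0.4 -0.9  0.6] w 0.847 q [-0.25  0.48  0.99  1.65 -0.43  1.24  1.03]
 to (528.9, -335.5, 79.5) tool shift [81.   0.4 -0.5]
```

apply_moves([
  [6, 0.4, -0.5, 0, 0, 0, 72],
  [10, 0, 0, 0, 0, 0, 72],
  [10, 0, 0, 0, 0, 0, 72],
  [10, 0, 0, 0, 0, 0, 72],
  [10, 0, 0, 0, 0, 0, 72],
  [10, 0, 0, 0, 0, 0, 72],
  [10, 0, 0, 0, 0, 0, 72],
  [9, 0, 0, 0, 0, 0, 72],
  [5, 0, 0, 0, 0, 0, 72],
  [1, 0, 0, 0, 0, 0, 72],
])

```text
time: 67.65
position: [528.4, -335.1, 78.3]
tool_rot: [1.068, 1.294, -1.069]
contact_force: [0.3, 0.3, 0.1]
gripper_width: 0.836
```

apply_moves([
  [0, 0, 0, 0, 0, 0, 72],
  [0, 0, 0, 0, 0, 0, 48],
  [0, 0, 0, 0, 0, 0, 48],
  [0, 0, 0, 0, 0, 0, 48],
  [0, 0, 0, 0, 0, 0, 48],
  [0, 0, 0, 0, 0, 0, 48],
  [0, 0, 0, 0, 0, 0, 48],
  [0, 0, 0, 0, 0, 0, 48],
  [0, 0, 0, 0, 0, 0, 48],
  [0, 0, 0, 0, 0, 0, 48],
])

```text
time: 68.65
position: [528.8, -335.7, 79.9]
tool_rot: [1.068, 1.292, -1.068]
contact_force: [-2.1, 0.2, 6.5]
gripper_width: 0.637
```

apply_moves([
  [-4, 0, 0, 0, 0, 0, 48],
  [-8, 0, 0, 0, 0, 0, 48],
  [-10, 0, 0, 0, 0, 0, 48],
  [-12, 0, 0, 0, 0, 0, 48],
  [-12, 0, 0, 0, 0, 0, 48],
  [-12, 0, 0, 0, 0, 0, 48],
  [-12, 0, 0, 0, 0, 0, 48],
  [-11, 0, 0, 0, 0, 0, 48],
  [-8, 0, 0, 0, 0, 0, 48],
  [-3, 0, 0, 0, 0, 0, 48],
])

```text
time: 69.65
position: [529.0, -335.5, 172.1]
tool_rot: [1.068, 1.292, -1.068]
contact_force: [0.4, -0.2, -1.4]
gripper_width: 0.635
```

Run:
```python
from m import *
go((540,-103.3,171))
```

```text
t 69.65 pos [ 529.  -335.5  172.1] yaw 10.89 tilt [ 0.06 -0.02] F [ 0.4 -0.2 -1.4] w 0.635 q [-0.25  0.47  1.    1.64 -0.42  1.26  1.02]
 to (540, -103.3, 171) tool shift [   1.    54.7 -225.9]
```

apply_moves([
  [0, 2.9, -12, 0, 0, 0, 48],
  [0, 4.8, -20, 0, 0, 0, 48],
  [0, 6.5, -27, 0, 0, 0, 48],
  [0, 6.5, -27, 0, 0, 0, 48],
  [0, 6.5, -27, 0, 0, 0, 48],
  [0, 6.5, -27, 0, 0, 0, 48],
  [0, 6.5, -27, 0, 0, 0, 48],
  [0, 5.3, -22, 0, 0, 0, 48],
  [0, 3.4, -14, 0, 0, 0, 48],
  [0, 2, -8, 0, 0, 0, 48],
])

```text
time: 70.65
position: [538.6, -115.8, 170.4]
tool_rot: [1.066, 1.296, -1.066]
contact_force: [0.3, -0.3, -2.1]
gripper_width: 0.639
```

apply_moves([
  [0, 1.3, -5, 0, 0, 0, 48],
  [0, 1, -4, 0, 0, 0, 48],
  [0, 1, -4, 0, 0, 0, 48],
  [0, 0.5, -2, 0, 0, 0, 48],
  [5, 0, 0, 0, 0, 0, 48],
  [10, 0, 0, 0, 0, 0, 48],
  [5, 0, 0, 0, 0, 0, 48],
  [0, 0, 0, 0, 0, 0, 48],
  [0, 0, 0, 0, 0, 0, 48],
  [0, 0, 0, 0, 0, 0, 48],
])

```text
time: 71.65
position: [539.9, -103.2, 151.2]
tool_rot: [1.068, 1.293, -1.068]
contact_force: [-0.9, 0.0, -2.5]
gripper_width: 0.64
```

Run:
```python
from m import *
go((540,-103.3,87.9))
```

```text
t 71.65 pos [ 539.9 -103.2  151.2] yaw 10.87 tilt [ 0.01 -0.01] F [-0.9  0.  -2.5] w 0.64 q [-0.78  0.3   1.05  1.85 -0.28  1.15  0.56]
 to (540, -103.3, 87.9) tool shift [63.3  0.1  0.1]
```

apply_moves([
  [5, 0, 0, 0, 0, 0, 48],
  [9, 0, 0, 0, 0, 0, 48],
  [10, 0, 0, 0, 0, 0, 48],
  [10, 0, 0, 0, 0, 0, 48],
  [10, 0, 0, 0, 0, 0, 48],
  [9, 0, 0, 0, 0, 0, 48],
  [5, 0, 0, 0, 0, 0, 48],
  [3, 0, 0, 0, 0, 0, 48],
  [1, 0, 0, 0, 0, 0, 48],
  [0, 0, 0, 0, 0, 0, 48],
])

```text
time: 72.65
position: [539.9, -103.1, 89.2]
tool_rot: [1.068, 1.293, -1.068]
contact_force: [0.0, -1.2, -1.6]
gripper_width: 0.642
```

apply_moves([
  [0.6, 0, 0, 0, 0, 0, 48],
  [0.7, 0, 0, 0, 0, 0, 48],
  [0, 0, 0, 0, 0, 0, 48],
  [0, 0, 0, 0, 0, 0, 48],
  [0, 0, 0, 0, 0, 0, 48],
  [0, 0, 0, 0, 0, 0, 48],
  [0, 0, 0, 0, 0, 0, 48],
  [0, 0, 0, 0, 0, 0, 48],
  [0, 0, 0, 0, 0, 0, 48],
  [0, 0, 0, 0, 0, 0, 48],
])

```text
time: 73.65
position: [540.0, -103.1, 87.9]
tool_rot: [1.068, 1.293, -1.068]
contact_force: [-0.4, -0.0, 4.0]
gripper_width: 0.641
```

Seated (+4 N). Release, rise, and move away towards the start side for a clear view.

apply_moves([
  [0, 0, 0, 0, 0, 0, 54],
  [0, 0, 0, 0, 0, 0, 58],
  [0, 0, 0, 0, 0, 0, 62],
  [0, 0, 0, 0, 0, 0, 66],
  [0, 0, 0, 0, 0, 0, 72],
  [0, 0, 0, 0, 0, 0, 72],
  [0, 0, 0, 0, 0, 0, 72],
  [0, 0, 0, 0, 0, 0, 72],
  [-5, 0, 0, 0, 0, 0, 72],
  [-10, 0, 0, 0, 0, 0, 72],
])

```text
time: 74.65
position: [539.3, -103.0, 102.8]
tool_rot: [1.068, 1.294, -1.069]
contact_force: [-0.6, -0.2, 0.2]
gripper_width: 0.841
```

apply_moves([
  [-15, 0, 0, 0, 0, 0, 72],
  [-15, 0, 0, 0, 0, 0, 72],
  [-15, 0, 0, 0, 0, 0, 72],
  [-15, 0, 0, 0, 0, 0, 72],
  [-15, 0, 0, 0, 0, 0, 72],
  [-15, 0, 0, 0, 0, 0, 72],
  [-15, 0, 0, 0, 0, 0, 72],
  [-10, 0, 0, 0, 0, 0, 72],
  [-5, 0, 0, 0, 0, 0, 72],
  [0, 0, 0, 0, 0, 0, 72],
])

```text
time: 75.65
position: [540.0, -103.0, 223.2]
tool_rot: [1.068, 1.293, -1.067]
contact_force: [0.4, 0.8, -1.1]
gripper_width: 0.842
```

apply_moves([
  [0, -5.6, 28.9, 0, 0, 0, 72],
  [0, -5.6, 28.9, 0, 0, 0, 72],
  [0, -5.6, 28.9, 0, 0, 0, 72],
  [0, -5.6, 28.9, 0, 0, 0, 72],
  [0, -5.6, 28.9, 0, 0, 0, 72],
  [0, -5.6, 28.9, 0, 0, 0, 72],
  [0, -5.6, 28.9, 0, 0, 0, 72],
  [0, -5.6, 15, 0, 0, 0, 72],
  [0, 0, 0, 0, 0, 0, 72],
  [0, 0, 0, 0, 0, 0, 72],
])

```text
time: 76.65
position: [536.5, -324.6, 221.9]
tool_rot: [1.069, 1.294, -1.069]
contact_force: [1.2, 0.1, 0.1]
gripper_width: 0.844
```

Run:
```python
from m import *
go()
for n,B in(('top',(245,180,350,268)),('scene',(205,145,325,255))):
    c=shot(n,'z%s.png'%n);P=cloud(c);x0,y0,x1,y1=B;sub=np.s_[y0:y1,x0:x1];Z=P[sub][...,2]
    f=lambda q:np.ascontiguousarray(q[:,:2],dtype=np.float32)
    Q=P[sub][Z>146];pix=np.argwhere(Z>146)[:,::-1]+[x0,y0]
    l=cv2.kmeans(f(Q),3,None,(3,50,.1),10,cv2.KMEANS_PP_CENTERS)[1].ravel()
    for i in range(3):
        q=Q[l==i];print(n,'cap',len(q),q.mean(0).round(1),np.round(cv2.minEnclosingCircle(f(q))[0],1),pix[l==i].mean(0).round())
    X,Y,Z=[P[...,i] for i in range(3)];k=(abs(X-460)<110)&(abs(Y-321)<140)
    for lo,hi in((74,90),(40,52)):
        m=k&(Z>lo)&(Z<hi);q=P[m];r=cv2.minAreaRect(f(q));print(n,lo,np.round(r[0],1),np.round(r[1],1),round(r[2],2),np.median(q[:,2]).round(1))
```

```text
t 76.65 pos [ 536.5 -324.6  221.9] yaw 10.84 tilt [-0.07  0.03] F [1.2 0.1 0.1] w 0.844 q [-0.3   0.45  1.05  1.57 -0.39  1.35  0.98]
top cap 174 [513.1  21.6 152.2] [513.3  21.6] [275. 242.]
top cap 174 [ 536.6 -102.   152.2] [ 536.9 -102.4] [327. 233.]
top cap 174 [526.1 -40.1 152. ] [526.1 -39.7] [301. 237.]
top 74 [459.4 320.6] [27.3 97.3] 84.66 81.6
top 40 [460.4 320.9] [ 66.1 150.1] 85.39 46.3
scene cap 144 [ 541.4 -104.8  150.7] [ 540.8 -104.2] [229. 175.]
scene cap 132 [518.1  18.2 150.7] [516.4  19.9] [273. 155.]
scene cap 140 [531.1 -43.  150.4] [529.2 -41.8] [252. 165.]
scene 74 [463.5 320.4] [29.8 94.8] 85.0 79.7
scene 40 [461.7 320.9] [ 68.9 154.9] 85.52 44.3
```

View pics/zscene.png

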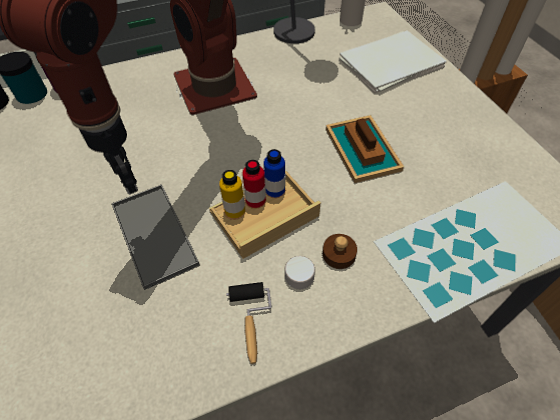

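View pics/ztop.png

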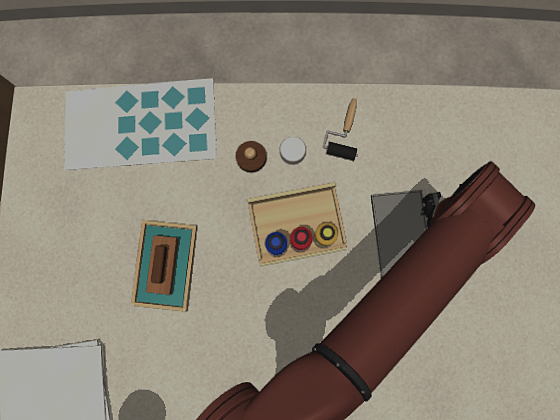

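Both final views show yellow, red and blue upright in their original places. The caps are within about 1 mm of where they started, in both cameras. The block is centred and aligned on the pad at (162,265) in the top view. The brayer, tin and round block are where they were, and the arm touches nothing. Handing in.

```bash
python3 -c "
from station import env
print(env.hand_in())"
```

```text
the job is handed in; nothing more can be done
None
```

The job is done and handed in at about 77 s of the 144 s allowed. I stood yellow, red and blue in the drip tray, set the block on the ink pad by its grip, then put blue, red and yellow back in their own places.

- **Bottles:** all three stand upright in the final pictures. Their cap centres are within about 1 mm of the start positions, and both cameras agree on that.
- **Block:** it lies flat with its stock top at about 46 mm, as expected. Its centre is within about 1–2 mm of the pad's, and its length is within about 0.5° of the pad's length.
- **Other objects:** the brayer, tin and round block look unmoved in the pictures, though I did not measure them. The arm was clear of everything at hand-in.
- **Forces:** no reading I took passed about 13 N.
- **Disagreements:** the two cameras differ by a steady 3–5 mm in absolute position. I used their average, and closing the gripper moved each bottle by less than about 0.5 mm. In one scene-camera check after release the block's angle read about 1° different from the top camera's, but the final check had both agreeing.

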